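# Load the shaker with slide boxes and clamp the retaining bar

## Robot

A 6-joint arm with a two-finger parallel gripper is mounted at the origin on the work surface. World frame = base frame: x ahead of the robot, y to its left, z up, the work surface at z = 0. Lengths are in m, angles in rad, forces in N, time in s.
With the tool pointing down it reaches from about 0.25 to 0.725 m from the base axis. Payload 4 kg.
Tool frame: the origin (TCP) lies midway between the tips of the shut fingers; the grasp point (between the pads) lies 19 mm behind it; z points along the fingers, y is the direction in which the jaws open and shut (so a half turn about z gives the same grasp; the last joint's range is limited). The gripper opens to 85 mm and grips with 20 to 120 N. Pads are 22 mm wide; open, the fingers measure 114 mm over their backs; the gripper's body (76 mm by 85 mm) begins 54 mm behind the grasp point. The pads swing forward as they close: fully open they stand 13 mm farther back than shut.
Start: joints at [-1.213, 0.241, 0.005, 1.335, 0, 1.571], TCP at [0.175, -0.468, 0.231] pointing down, gripper open.
Joint ranges: [-2.72, 2.72], [-1.05, 1.87], [-1.09, 1.28], [-1.99, 2.15], [-1.42, 1.44], [-3.14, 3.14]. Speed limits (rad/s): [2.79, 2.79, 3.14, 3.14, 3.14, 3.14].

## Interface

Orientations are given as a unit quaternion [x, y, z, w].
In Python, from workcell import get_obs, camera, camera_model, job_done, masks_of gives the robot as it stands.
- The arm moves only by the tool jog_arm, never from a script. Its argument "deltas" is a list that holds one entry, the list of rows, each a list of 7 numbers: the shift along the tool's x, y, z in mm, then the turn, a rotation vector about the tool's x, y, z in degrees, then the finger opening in mm, from 0 to 85.4. A call has 1 to 5 rows; each row shifts and turns the pose as measured when the row begins, along the tool's axes as they then stand; what a row does not reach is not made up. A row lasts 1/10 s, in which the tool goes at most 50 mm and 8.59 degrees, less where a joint would pass 70% of its speed; a pose out of reach is approached as far as the arm can. A call with a gripper value outside its range is refused whole. The fingers move at their own pace and stop on an object; the grip force is fixed at half the most. Time passes only in rows, so rows that do not move let the fingers close. It gives the time, the measured TCP pose, the force and the opening at its end, in the units of the state.
- get_obs(): the state, without advancing time (a new reading comes with each control period).
- camera(name): name is "side" or "top" or "wrist"; returns the picture (420x560x3 uint8, red, green, blue); there is no depth.
- camera_model(name): a dict with "fovy" (degrees; the focal length in pixels is half the picture's height over the tangent of half this angle, whatever the lens; pixels are square), "cx", "cy" (the principal point, pixels), "pose" (4x4, takes a point from camera to world coordinates); the wrist camera has in their place "T_tool_cam" (4x4, takes a point from camera to tool coordinates, whose origin is the TCP and whose axes are the flange's). Camera axes: x right, y down, z forward; pixel columns grow to the right and rows downward; lengths in m; the calibration is good to about 2 mm. A picture is of the moment at which its call begins: read the wrist's pose just before it. camera_model takes no time and is no camera call.
- job_done(): hands the job in, once; it reports no verdict.
Trained networks look in the newest picture that a camera, given by its name, has taken for a name from the list of things; names that differ only in an ending like _2 or _b are one class to them, and where a whole thing is asked for, a point or a joint stands for the part that bears it (a point fixed in the world has none). Each returns a list of dicts, best first, with "conf" (0 to 1); they miss things now and then, are a little off and sometimes report something else, mostly with a low value. They report only what shows in the picture. A call takes as long as a camera call.
- masks_of(target, camera): "pixels" (420x560 bool, what is visible of it) and "at" ([column, row] in pixels, amid what is visible of it).
The state is a dict: "clock": time; "joint_pos": joint angles; "joint_vel": joint speeds; "tau": joint torques, N m; "eef_pos": TCP position; "tool_rot": TCP orientation; "ft_force": force on the tool from outside, world axes, zero at the start; "ft_torque": the same for the moment, N m; "grip_width": finger opening in m.
Only numpy, scipy, OpenCV 4.12 (cv2) and the standard library are available. Lean on these libraries where they do the work, as an engineer would, in place of code of your own. Each camera call takes 0.05 s, during which the arm holds its last target. There are 200 camera calls.

## Task

Load the shaker: stand every slide box that is on the bench in a bay of its own on the platform, grip tab at the end away from the control strip. Then lay the retaining bar flat across the two supports, grip up and centred, take the two sprung clamps off their rail and clip one over each end of the bar and its support, outside the cheeks and pushed fully down. When both are on, press the start button; leave everything else on the bench alone.

Things in the scene. Friction and masses are not known exactly. Their poses are not given: they have to be found in the camera images.
- shaker: compact white platform shaker, fixed, 240 (x) x 270 (y) mm. Origin: centre of its underside, on the table; x points from its grey control strip (front, 60 mm up) to its rear, z up. Behind the strip an aluminium platform, top 70 mm up, with a row of three bays along y, and a dark steel bar support at either end of the row (see bay_m, seat_l). Bar at rest: middle at (25, 0, 113) mm, along y
- bay_m (a point): middle of the floor of the middle bay: shaker frame (45, 0, 70) mm; the others are at y = 42 and -42. Bays are 39 mm wide in y, parted by 3 mm ribs 8 mm tall, and closed by 8 mm tall lips at x = -8 and 103. A box centred there, tab to the rear (+x), lets the bar pass over its lid in front of the tab, 3 mm clear
- seat_l (a point): bar seat and clamp place: shaker frame (25, 93, 113) mm; its mirror image is at y = -93. Support: block 20 mm thick in x, y from 66 to 110, flat top 113 mm up. At its inner end (y 66 to 74) two cheeks, 25 mm apart, flaring, up to 131 mm, hold the bar; at y 116 a 12 mm wide end stop, 121 high. A clamp on the 10 mm thick bar has its origin at height 123, y 81 to 105
- start (a joint): grey round start button, 28 mm across, on the shaker's control strip; m pressed, 0 at rest, 0.006 fully down, sprung, about 5 N
- start_top (a point): middle of the top of the start button; pressed straight down
- bar: retaining bar: aluminium strip 220 (x) x 20 (y) x 10 (z) mm, flat underside, with a black grip in its middle on top, 40 (x) x 12 (y) mm, from 10 to 36 mm above the underside. 0.16 kg. Origin: centre of the underside; x along the bar, z up. Lies on the table at the start, grip up
- rail: fixed aluminium clip rail on the table: base 190 x 70 x 6 mm with an upright fin 180 (x) x 20 (y) mm, top 50 mm above the table. Origin: centre of the underside, x along the fin. The two clamps are parked on the fin
- slidebox1: slide box (two or three of the four are present): white box with blue lid, 90 (x) x 32 (y) x 40 (z) mm, with a blue grip tab on the lid near its +x end: tab 12 mm thick in x, 28 mm in y, from 40 to 66 mm up, centred at x = 30 mm. 0.12 kg. Origin: centre of the underside, z up
- slidebox1_tab (a point): middle of the grip tab of this slide box, at (30, 0, 53) mm in its frame
- slidebox2: another slide box like slidebox1
- slidebox2_tab (a point): middle of the grip tab of this slide box, at (30, 0, 53) mm in its frame
- slidebox3: another slide box like slidebox1
- slidebox3_tab (a point): middle of the grip tab of this slide box, at (30, 0, 53) mm in its frame
- slidebox4: another slide box like slidebox1
- slidebox4_tab (a point): middle of the grip tab of this slide box, at (30, 0, 53) mm in its frame
- clip_a: sprung clamp like a big clothes peg, handles up, 26 mm long (x), 87 tall, on the rail's fin. Origin: underside of its bridge, rests on top of the 20 mm thick edge it is clipped on; jaws reach 24 mm lower on both sides. Handles: 18 to 63 mm above the origin, 38 mm over their backs (y) at 46 mm up; squeezed together (grip 40 N or more, spring 15 N) they stop parallel, 27 mm over backs
- clip_a_jaw (a joint): angle between the halves of this clamp, rad: 0 when clipped on a 20 mm edge, 0.42 squeezed fully open, -0.15 shut on nothing
- clip_b: second clamp, like clip_a. Body = half with +y jaw and bridge; the other half turns on a pin along x 16 mm above the origin. Squeezed fully, each jaw swings out 0.2 rad (the body leans so about x), 35 mm between the toes, ready to lower straight over an edge until the bridge touches; let go, it springs shut, about 9 N, and may ride up 3 to 7 mm. On the bar, clamp x lies along the bar
- clip_b_jaw (a joint): angle between the halves of this clamp, rad: 0 when clipped on a 20 mm edge, 0.42 squeezed fully open, -0.15 shut on nothing
- petri1: covered petri dish, 90 mm across, 15 mm tall; not part of the job, leave it alone. Origin: centre of the underside
- petri2: covered petri dish, 90 mm across, 15 mm tall; not part of the job, leave it alone. Origin: centre of the underside
- tipbox: clear pipette-tip box 110 x 75 x 50 mm; not part of the job, leave it alone. Origin: centre of the underside
- jar: small jar, 56 mm across, 75 mm tall; not part of the job, leave it alone. Origin: centre of the underside
- reagent: reagent bottle, 60 mm across, 110 mm tall; not part of the job, leave it alone. Origin: centre of the underside

How it is judged:
On the way, in this order (a step that is already met when the one before it is completed fails the run):
1. every slide box stands in a bay, tab to the rear (z of slidebox1 in the frame of shaker between 0.065 and 0.0745 m and x of slidebox1 in the frame of shaker between 0.025 and 0.065 m and y of slidebox1 in the frame of shaker between -0.058 and 0.058 m and angle between each of slidebox1, slidebox2, slidebox3, slidebox4's own z axis and vertical below 0.08 rad and angle between the x axis of each of slidebox1, slidebox2, slidebox3, slidebox4 and the x axis of shaker, either way round below 0.2 rad and x of each of slidebox1_tab, slidebox2_tab, slidebox3_tab, slidebox4_tab in the frame of shaker above 0.05 m and z of slidebox2 in the frame of shaker between 0.065 and 0.0745 m and x of slidebox2 in the frame of shaker between 0.025 and 0.065 m and y of slidebox2 in the frame of shaker between -0.058 and 0.058 m and z of slidebox3 in the frame of shaker between 0.065 and 0.0745 m and x of slidebox3 in the frame of shaker between 0.025 and 0.065 m and y of slidebox3 in the frame of shaker between -0.058 and 0.058 m and z of slidebox4 in the frame of shaker between 0.065 and 0.0745 m and x of slidebox4 in the frame of shaker between 0.025 and 0.065 m and y of slidebox4 in the frame of shaker between -0.058 and 0.058 m), for 0.2 s.
2. the bar lies flat across both supports, between the cheeks (z of bar in the frame of shaker between 0.11 and 0.1155 m and x of bar in the frame of shaker between 0.019 and 0.031 m and y of bar in the frame of shaker between -0.015 and 0.015 m and angle between bar's own z axis and vertical below 0.06 rad and angle between the x axis of bar and the y axis of shaker, either way round below 0.08 rad), for 0.2 s.
3. a clamp is clipped over each end of the bar and let go ((((x of clip_a in the frame of shaker between 0.017 and 0.033 m and z of clip_a in the frame of shaker between 0.117 and 0.1335 m and y of clip_a in the frame of shaker between 0.079 and 0.112 m and value of joint clip_a_jaw between -0.08 and 0.1 rad and contact force between clip_a and bar above 0.5 N and angle between clip_a's own z axis and vertical below 0.25 rad) and (x of clip_b in the frame of shaker between 0.017 and 0.033 m and z of clip_b in the frame of shaker between 0.117 and 0.1335 m and y of clip_b in the frame of shaker between -0.112 and -0.079 m and value of joint clip_b_jaw between -0.08 and 0.1 rad and contact force between clip_b and bar above 0.5 N and angle between clip_b's own z axis and vertical below 0.25 rad)) or ((x of clip_a in the frame of shaker between 0.017 and 0.033 m and z of clip_a in the frame of shaker between 0.117 and 0.1335 m and y of clip_a in the frame of shaker between -0.112 and -0.079 m and value of joint clip_a_jaw between -0.08 and 0.1 rad and contact force between clip_a and bar above 0.5 N and angle between clip_a's own z axis and vertical below 0.25 rad) and (x of clip_b in the frame of shaker between 0.017 and 0.033 m and z of clip_b in the frame of shaker between 0.117 and 0.1335 m and y of clip_b in the frame of shaker between 0.079 and 0.112 m and value of joint clip_b_jaw between -0.08 and 0.1 rad and contact force between clip_b and bar above 0.5 N and angle between clip_b's own z axis and vertical below 0.25 rad))) and contact force between the fingers and clip_a below 0.1 N and contact force between the fingers and clip_b below 0.1 N), for 0.2 s.
4. the start button is pressed (value of joint start above 0.004 m), for 0.05 s.
At the end, for the whole second after the job is handed in: Each slide box present stands in a bay, square to it, tab to the rear; bar flat on both supports, centred within 15 mm; a clamp shut on each end, origin at most 10 mm above the bar's top, 79 to 112 mm from the middle, upright within 0.25 rad; start pressed and let go; all at rest (all of step 1 and all of step 2 and (((x of clip_a in the frame of shaker between 0.017 and 0.033 m and z of clip_a in the frame of shaker between 0.117 and 0.1335 m and y of clip_a in the frame of shaker between 0.079 and 0.112 m and value of joint clip_a_jaw between -0.08 and 0.1 rad and contact force between clip_a and bar above 0.5 N and angle between clip_a's own z axis and vertical below 0.25 rad) and (x of clip_b in the frame of shaker between 0.017 and 0.033 m and z of clip_b in the frame of shaker between 0.117 and 0.1335 m and y of clip_b in the frame of shaker between -0.112 and -0.079 m and value of joint clip_b_jaw between -0.08 and 0.1 rad and contact force between clip_b and bar above 0.5 N and angle between clip_b's own z axis and vertical below 0.25 rad)) or ((x of clip_a in the frame of shaker between 0.017 and 0.033 m and z of clip_a in the frame of shaker between 0.117 and 0.1335 m and y of clip_a in the frame of shaker between -0.112 and -0.079 m and value of joint clip_a_jaw between -0.08 and 0.1 rad and contact force between clip_a and bar above 0.5 N and angle between clip_a's own z axis and vertical below 0.25 rad) and (x of clip_b in the frame of shaker between 0.017 and 0.033 m and z of clip_b in the frame of shaker between 0.117 and 0.1335 m and y of clip_b in the frame of shaker between 0.079 and 0.112 m and value of joint clip_b_jaw between -0.08 and 0.1 rad and contact force between clip_b and bar above 0.5 N and angle between clip_b's own z axis and vertical below 0.25 rad))) and linear speed of each of bar, slidebox1, slidebox2, slidebox3, slidebox4 below 0.02 m/s and value of joint start below 0.002 m); the robot touches nothing.
It fails at once if a bystander is shifted by more than 40 mm (distance of any of petri1, petri2, tipbox, jar, reagent from where it was at the start of the episode above 0.04 m).
Of slidebox1, slidebox2, slidebox3, slidebox4 only 2 to 3 are there at a start; the rules pass over those that are not, and their reading is None.
At some moment in a run one of bar, slidebox1, slidebox2, slidebox3, slidebox4 may be knocked a few centimetres aside while the robot is not near it.
It also fails if it takes over 210 s, if anything falls off the work surface, if the arm or the gripper's body presses on something with over 40 N, if the wrist force passes 120 N, or if a joint passes its speed limit or range.

## Working session

There is one attempt and no reset: what is moved stays moved. The work goes in short steps, Python scripts to look and compute and a tool call to move; the robot and the scene stay as the last step left them, time stands still between calls to the robot, and variables do not carry over. Pictures are saved under pics/ and viewed, about 12 in all and at most 16, crops included, and the job is handed in when it is done.

Besides the shell and the picture viewer there is one more tool, called after "Call:" as name([rows], argument=value, ...), one row to a line, values as JSON. jog_arm: Moves the arm, as the interface text tells. Its arguments: {"type":"object","properties":{"deltas":{"type":"array"}},"required":["deltas"]}

```bash
ls; mkdir -p pics; python3 - <<'E'
from workcell import *
import cv2, numpy as np
print(get_obs())
for c in ("top","side","wrist"):
    im=camera(c); cv2.imwrite(f"pics/{c}0.png",im[:,:,::-1]); print(c,camera_model(c))
E
```

```text
pics
{'clock': 0.0, 'joint_pos': array([-1.21299785e+00,  2.41427918e-01,  3.70713809e-03,  1.33521642e+00,
        2.59675404e-05,  1.57082072e+00]), 'joint_vel': array([-3.55403436e-05,  6.68617163e-04, -3.06033867e-04, -5.84524021e-04,
       -2.38955172e-03, -7.80905310e-05]), 'tau': array([-1.27563540e-03, -3.72319508e+01,  2.52406669e+01,  1.70380605e-02,
       -9.52630171e-05, -9.24559544e-06]), 'eef_pos': array([ 0.17488707, -0.46772569,  0.230399  ]), 'tool_rot': array([ 9.84041774e-01,  1.77934373e-01, -1.77716915e-04, -1.05566168e-03]), 'ft_force': array([-0.65943606, -0.82012071,  0.29583808]), 'ft_torque': array([ 0.01419544, -0.02663189, -0.05919855]), 'grip_width': 0.08534918160357298}
top {'fovy': 42.477513828624446, 'cx': 287.1103122952071, 'cy': 203.24171066011533, 'pose': array([[-0.00935423, -0.99573487,  0.09178544,  0.45890172],
       [-0.99995194,  0.00958404,  0.00206325, -0.00406698],
       [-0.00293412, -0.09176173, -0.99577667,  1.54721015],
       [ 0.        ,  0.        ,  0.        ,  1.        ]])}
side {'fovy': 54.72750622375612, 'cx': 278.9053011380587, 'cy': 208.3573815336606, 'pose': array([[-0.8373959 , -0.3710637 ,  0.40134754,  0.17996024],
       [-0.54616687,  0.53891029, -0.64130917,  0.6614797 ],
       [ 0.02167624, -0.75623239, -0.65394396,  0.74064392],
       [ 0.        ,  0.        ,  0.        ,  1.        ]])}
wrist {'fovy': 66.1009996890895, 'cx': 277.2667233247682, 'cy': 208.7620727549299, 'T_tool_cam': array([[-1.02515321e-03, -9.60966849e-01, -2.76661643e-01,
         6.99867717e-02],
       [ 9.99999006e-01, -1.25302160e-03,  6.46855233e-04,
         1.14262732e-03],
       [-9.68269450e-04, -2.76660705e-01,  9.60967178e-01,
        -1.41973528e-01],
       [ 0.00000000e+00,  0.00000000e+00,  0.00000000e+00,
         1.00000000e+00]])}
```

View pics/top0.png

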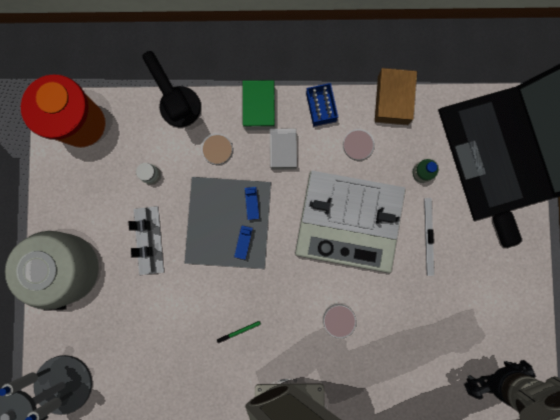

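View pics/side0.png

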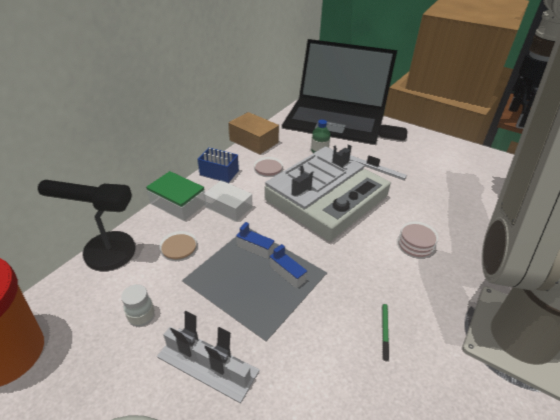

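```bash
cat > h.py <<'E'
from workcell import *
import cv2, numpy as np
from scipy.spatial.transform import Rotation as R
from scipy.optimize import minimize
def bx(x0,x1,y0,y1,z0,z1): return np.array([[x,y,z] for x in(x0,x1) for y in(y0,y1) for z in(z0,z1)],float)/1000
M={'slidebox':[bx(-45,45,-16,16,0,40),bx(24,36,-14,14,40,66)],
 'bar':[bx(-110,110,-10,10,0,10),bx(-20,20,-6,6,10,36)],
 'rail':[bx(-95,95,-35,35,0,6),bx(-90,90,-10,10,6,50)],
 'shaker':[bx(-120,120,-135,135,0,60)],
 'clip':[bx(-13,13,-19,19,-24,63)]}
def tool():
    o=get_obs(); T=np.eye(4); T[:3,:3]=R.from_quat(o['tool_rot']).as_matrix(); T[:3,3]=o['eef_pos']; return T
def cam(name,T=None):
    m=camera_model(name); f=210/np.tan(np.radians(m['fovy']/2))
    P=m['pose'] if 'pose' in m else (tool() if T is None else T)@m['T_tool_cam']
    return f,m['cx'],m['cy'],P
def proj(c,p):
    f,cx,cy,P=c; q=(np.atleast_2d(p)-P[:3,3])@P[:3,:3]; return np.c_[cx+f*q[:,0]/q[:,2],cy+f*q[:,1]/q[:,2]]
def ray(c,uv,z):
    f,cx,cy,P=c; d=P[:3,:3]@np.array([(uv[0]-cx)/f,(uv[1]-cy)/f,1]); return P[:3,3]+d*(z-P[2,3])/d[2]
def sil(parts,c,x,y,a,z,S=4):
    im=np.zeros((420*S,560*S),np.uint8); Rz=np.array([[np.cos(a),-np.sin(a),0],[np.sin(a),np.cos(a),0],[0,0,1]])
    for p in parts:
        u=proj(c,p@Rz.T+[x,y,z]); cv2.fillConvexPoly(im,cv2.convexHull(((u+.5)*S-.5).round().astype(np.int32)),1)
    return im
def fit(parts,obs,x,y,a0s,z=0,S=4):
    """obs: list of (cam,mask). returns x,y,a,iou"""
    ms=[(c,cv2.resize(m.astype(np.uint8),None,fx=S,fy=S,interpolation=cv2.INTER_NEAREST)) for c,m in obs]
    def cost(v):
        s=0
        for c,m in ms:
            q=sil(parts,c,v[0]/1e3,v[1]/1e3,np.radians(v[2]),z,S); s+=(q&m).sum()/max(1,(q|m).sum())
        return -s/len(ms)
    best=None
    for a in a0s:
        r=minimize(cost,[x*1e3,y*1e3,a],method='Nelder-Mead',options=dict(initial_simplex=np.array([[0,0,0],[12,0,0],[0,12,0],[0,0,15]])+[x*1e3,y*1e3,a],xatol=.1,fatol=1e-4))
        if best is None or r.fun<best.fun: best=r
    return np.r_[best.x.round(1),-best.fun]
E
python3 - <<'E'
from h import *
cams={}
for n in("top","side"): camera(n); cams[n]=cam(n)
zc={'slidebox1':.03,'bar':.01,'rail':.03,'shaker':.05,'clip_a':.04}
for t in ['slidebox1','bar','rail','shaker','clip_a','start','tipbox','jar','reagent','petri1']:
    for n in cams:
        for d in masks_of(t,n):
            p=ray(cams[n],d['at'],zc.get(t,.02))
            out=''
            k=t.rstrip('1').replace('_a','')
            if n=='top' and k in M and d['conf']>.3: out=fit(M[k],[(cams[n],d['pixels'])],p[0],p[1],range(-180,180,45) if k=='slidebox' else range(-90,90,45),z=.05 if k=='clip' else 0)
            print(t,n,round(d['conf'],2),np.round(d['at']),d['pixels'].sum(),p.round(3),out)
E
```

```text
slidebox1 top 0.83 [249. 201.] 381 [0.606 0.105 0.03 ] [ 599.6          98.2        -174.8           0.92136726]
slidebox1 top 0.83 [245. 245.] 378 [0.484 0.119 0.03 ] [489.8        121.5        -13.6          0.90123086]
slidebox1 side 0.69 [252. 241.] 833 [0.603 0.103 0.03 ] 
slidebox1 side 0.58 [290. 264.] 799 [0.488 0.114 0.03 ] 
bar top 0.68 [429. 235.] 605 [ 0.506 -0.402  0.01 ] [ 5.02600000e+02 -4.03800000e+02 -3.00000000e-01  9.12914918e-01]
bar side 0.85 [376. 167.] 325 [ 0.485 -0.397  0.01 ] 
bar side 0.73 [223. 352.] 649 [0.484 0.364 0.01 ] 
bar side 0.55 [329. 188.] 6935 [ 0.555 -0.213  0.01 ] 
rail top 0.61 [152. 241.] 1377 [0.497 0.379 0.03 ] [ 498.8         395.6        -175.2           0.78763578]
rail top 0.42 [216. 151.] 791 [0.751 0.199 0.03 ] [7.62000000e+02 1.99700000e+02 2.14000000e+01 4.06170321e-01]
rail side 0.9 [207. 370.] 2865 [0.478 0.416 0.03 ] 
shaker top 0.68 [349. 222.] 8494 [ 0.542 -0.171  0.05 ] [ 544.7        -174.9         -11.2           0.98504317]
shaker top 0.52 [360. 145.] 794 [ 0.76  -0.207  0.05 ] [ 7.75300000e+02 -1.95900000e+02  3.96000000
[... 798 characters left out ...]
e 0.51 [376. 166.] 366 [ 0.483 -0.385  0.02 ] 
tipbox top 0.62 [281. 151.] 1079 [0.75  0.014 0.02 ] 
tipbox top 0.57 [144. 256.] 220 [0.456 0.402 0.02 ] 
tipbox top 0.31 [349. 220.] 8479 [ 0.549 -0.175  0.02 ] 
tipbox side 0.78 [225. 201.] 1292 [0.761 0.013 0.02 ] 
jar top 0.74 [145. 176.] 441 [0.683 0.404 0.02 ] 
jar side 0.78 [138. 306.] 1031 [0.695 0.386 0.02 ] 
reagent top 0.63 [422. 172.] 513 [ 0.685 -0.386  0.02 ] 
reagent side 0.64 [319. 139.] 452 [ 0.707 -0.426  0.02 ] 
petri1 top 0.93 [216. 147.] 773 [0.764 0.202 0.02 ] 
petri1 top 0.87 [359. 146.] 777 [ 0.761 -0.21   0.02 ] 
petri1 side 0.9 [177. 248.] 913 [0.746 0.216 0.02 ] 
petri1 side 0.61 [267. 165.] 476 [ 0.763 -0.194  0.02 ]
```

```bash
python3 - <<'E'
import cv2
a=cv2.imread('pics/top0.png')
cv2.imwrite('pics/top_c.png',cv2.resize(a[160:290,110:450],None,fx=2.35,fy=2.35,interpolation=cv2.INTER_CUBIC))
E
```

```text
(no output)
```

View pics/top_c.png

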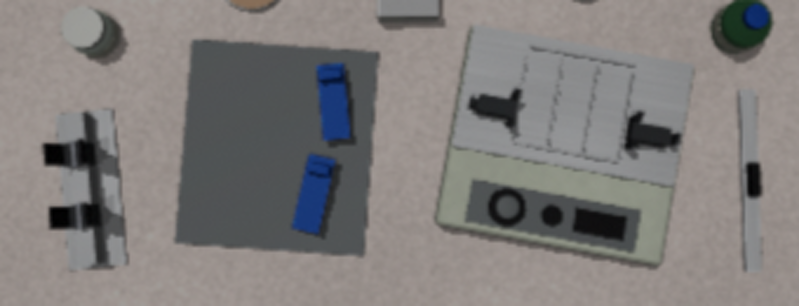

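```bash
cat >> h.py <<'E'
def psi(T=None):
    T=tool() if T is None else T; return np.degrees(np.arctan2(T[1,0],T[0,0]))
def plan(x,y,z,ps,w,step=45,n=None,dp=0):
    """rows (mm, deg) from here to a tool-down pose, world m, psi deg"""
    T=tool(); G=np.eye(4); G[:3,3]=x,y,z; G[:3,:3]=(R.from_euler('z',ps,degrees=True)*R.from_euler('x',180,degrees=True)).as_matrix()
    rv=R.from_matrix(T[:3,:3].T@G[:3,:3]).as_rotvec(degrees=True); d=np.linalg.norm(G[:3,3]-T[:3,3])*1e3
    k=n or max(1,int(np.ceil(max(d/step,np.linalg.norm(rv)/8.2)))); rows=[]
    C=T.copy()
    for i in range(k):
        s=(G[:3,3]-C[:3,3])/(k-i); t=(C[:3,:3].T@s)*1e3; r=R.from_matrix(C[:3,:3].T@G[:3,:3]).as_rotvec(degrees=True)/(k-i)
        q=1 if k>1 else 1
        row=[round(v,q) for v in t]+[round(v,q) for v in r]+[w]; rows.append([float(v) for v in row])
        C[:3,3]+=C[:3,:3]@np.array(row[:3])/1e3; C[:3,:3]=C[:3,:3]@R.from_rotvec(row[3:6],degrees=True).as_matrix()
    print(f'{k} rows, d={d:.1f}mm'); 
    for i in range(0,k,5): print(rows[i:i+5])
def look(name,t,pic=None,T=None):
    T=tool(); im=camera(name); c=cam(name,T)
    if pic: cv2.imwrite(f'pics/{pic}.png',im[:,:,::-1])
    return c,masks_of(t,name)
E
python3 - <<'E'
from h import *
S={}
for n in('top','side'):
    camera(n)
    for t in('slidebox1','shaker','bar','rail'): S[n,t]=[d for d in masks_of(t,n)]
    S[n]=cam(n)
def near(n,t,x,y):
    u=proj(S[n],[x,y,.03])[0]; return min(S[n,t],key=lambda d:np.hypot(*(d['at']-u)))
for t,k,x,y,a in (('slidebox1','slidebox',.6,.1,5),('slidebox1','slidebox',.488,.118,-13),('shaker','shaker',.545,-.175,-11),('bar','bar',.503,-.404,0),('rail','rail',.495,.385,5)):
    for ns in (('top',),('side',),('top','side')):
        print(t,ns,fit(M[k],[(S[n],near(n,t,x,y)['pixels']) for n in ns],x,y,[a]))
plan(.54,-.19,.30,79,85)
E
```

```text
slidebox1 ('top',) [600.1         98.6          5.7          0.93644974]
slidebox1 ('side',) [601.8         97.9          5.6          0.93948855]
slidebox1 ('top', 'side') [600.6         98.8          5.3          0.93335505]
slidebox1 ('top',) [490.4      122.6      -13.5        0.918379]
slidebox1 ('side',) [491.4        121.7        -12.9          0.95106762]
slidebox1 ('top', 'side') [491.3        122.         -13.4          0.93502701]
shaker ('top',) [ 545.3        -174.7         -10.8           0.97627849]
shaker ('side',) [ 550.3        -183.1         -10.9           0.95740809]
shaker ('top', 'side') [ 547.2        -175.9         -11.            0.94444302]
bar ('top',) [ 503.         -404.           -0.            0.87484185]
bar ('side',) [ 501.3        -404.5          -2.7           0.69903949]
bar ('top', 'side') [ 5.03500000e+02 -4.04000000e+02 -4.00000000e-01  7.76462899e-01]
rail ('top',) [498.6        393.7          4.6          0.76437629]
rail ('side',) [498.9        398.1          6.1          0.74847836]
rail ('top', 'side') [498.5        396.5          5.8          0.74402941]
11 rows, d=464.1mm
[[39.9, -12.1, -6.2, 0.0, 0.0, -5.3, 85.0], [40.9, -8.3, -6.2, 0.0, 0.0, -5.3, 85.0], [41.5, -4.5, -6.3, 0.0, 0.0, -5.3, 85.0], [41.7, -0.7, -6.2, 0.0, 0.0, -5.3, 85.0], [41.6, 3.2, -6.3, 0.0, 0.0, -5.3, 85.0]]
[[41.1, 7.0, -6.2, 0.0, 0.0, -5.3, 85.0], [40.3, 10.8, -6.3, 0.0, 0.0, -5.3, 85.0], [39.2, 14.4, -6.2, 0.0, 0.0, -5.4, 85.0], [37.6, 18.1, -6.3, 0.0, 0.0, -5.3, 85.0], [35.8, 21.4, -6.2, 0.0, 0.0, -5.4, 85.0]]
[[33.6, 24.7, -6.3, 0.0, 0.0, -5.3, 85.0]]
```

Call:
jog_arm([
  [[40, -12, -6, 0, 0, -5.3, 85], [41, -8, -6, 0, 0, -5.3, 85], [41.5, -4.5, -6, 0, 0, -5.3, 85], [42, -1, -6, 0, 0, -5.3, 85], [41.5, 3, -6, 0, 0, -5.3, 85]],
])

```text
clock: 2.25
eef_pos: [0.3419, -0.3408, 0.2609]
tool_rot: [0.916, 0.401, -0.001, -0.0]
ft_force: [0.4, -0.3, -0.2]
grip_width: 0.0857
```

Call:
jog_arm([
  [[41, 7, -6, 0, 0, -5.3, 85], [40, 11, -6, 0, 0, -5.3, 85], [39, 14, -6, 0, 0, -5.3, 85], [38, 18, -6, 0, 0, -5.3, 85], [36, 21, -6, 0, 0, -5.3, 85]],
])

```text
clock: 2.75
eef_pos: [0.5116, -0.2057, 0.2927]
tool_rot: [0.794, 0.608, -0.0, 0.001]
ft_force: [0.0, -1.2, -0.5]
grip_width: 0.0851
```

Call:
jog_arm([
  [[34, 25, -6, 0, 0, -5.3, 85], [0, 0, 0, 0, 0, 0, 85]],
])

```text
clock: 2.95
eef_pos: [0.5495, -0.1745, 0.2988]
tool_rot: [0.761, 0.648, 0.001, 0.001]
ft_force: [0.4, -0.2, 0.7]
grip_width: 0.085
```

```bash
python3 - <<'E'
from h import *
print(tool().round(3),psi(),get_obs()['joint_pos'].round(2))
c,ds=look('wrist','shaker','w1')
for d in ds: print(d['conf'],d['at'],d['pixels'].sum())
for d in masks_of('start','wrist'): print('start',d['conf'],d['at'],d['pixels'].sum(),ray(c,d['at'],.065))
E
```

```text
[[ 0.159  0.987  0.003  0.549]
 [ 0.987 -0.159 -0.001 -0.175]
 [-0.001  0.003 -1.     0.299]
 [ 0.     0.     0.     1.   ]] 80.84864047473914 [-0.31  0.38  0.37  1.56 -0.    1.42]
0.85 [273.2, 156.6] 45390
start 0.58 [272.9, 157.1] 45694 [ 0.54919429 -0.15141814  0.065     ]
```

View pics/w1.png

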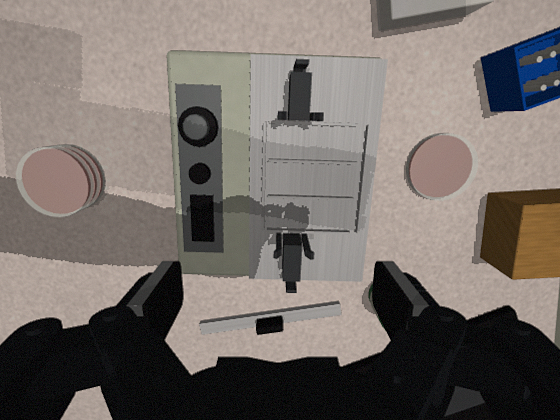

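```bash
python3 - <<'E'
from h import *
T=tool(); im=camera('wrist'); c=cam('wrist',T); d=masks_of('shaker','wrist')[0]
parts=[bx(-120,120,-135,135,0,60),bx(-29,120,-135,135,60,70)]
v=fit(parts,[(c,d['pixels'])],.547,-.176,[-11]); print(v)
v2=fit([parts[0]],[(c,d['pixels'])],.547,-.176,[-11]); print(v2)
a=np.radians(v[2]); Rz=R.from_euler('z',a).as_matrix(); W=lambda p:np.array(p,float)/1e3@Rz.T+[v[0]/1e3,v[1]/1e3,0]
k=3; big=cv2.resize(im[40:290,160:400,::-1],None,fx=k,fy=k,interpolation=cv2.INTER_CUBIC)
def pl(P,col):
    u=(proj(c,W(P))-[160,40]+.5)*k; cv2.polylines(big,[u.round().astype(np.int32)],True,col,1)
rc=lambda x0,x1,y0,y1,z:[[x0,y0,z],[x1,y0,z],[x1,y1,z],[x0,y1,z]]
for y in(-42,0,42): pl(rc(-8,103,y-19.5,y+19.5,70),(0,0,255))
for s in(1,-1):
    pl(rc(15,35,66*s,110*s,113),(0,255,0)); pl(rc(19,31,113*s,119*s,121),(0,255,255))
pl(rc(-120,120,-135,135,60),(255,0,0)); pl(rc(-29,120,-135,135,70),(255,0,255))
cv2.imwrite('pics/w1o.png',big)
g=ray(c,(197.5,126),.066); print('button',g,(g-[v[0]/1e3,v[1]/1e3,0])@Rz)
E
```

```text
[ 544.9        -175.7         -11.8           0.96648057]
[ 546.3        -175.2         -11.1           0.98450152]
button [ 0.46707118 -0.10642988  0.066     ] [-0.09034957  0.05189058  0.066     ]
```

View pics/w1o.png

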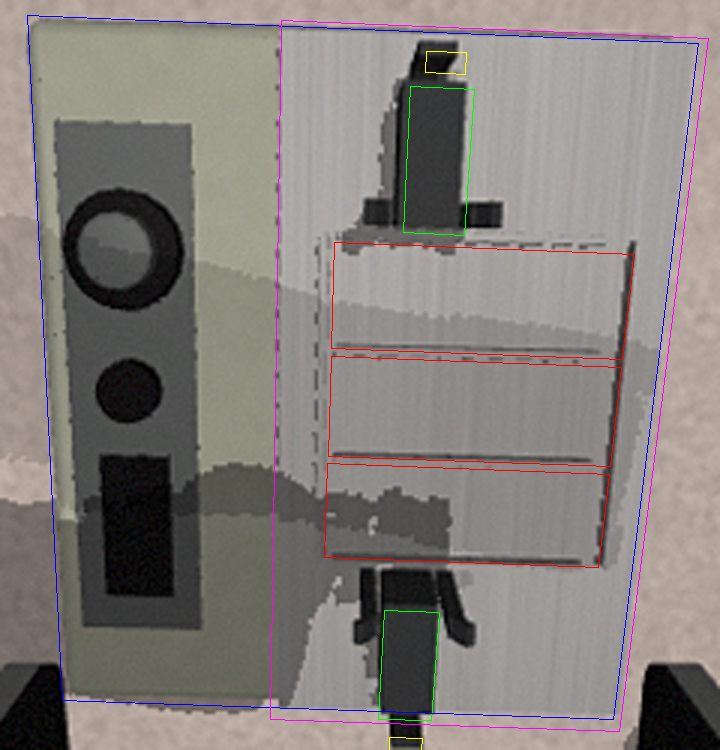

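```bash
python3 - <<'E'
from h import *
T=tool(); im=camera('wrist'); c=cam('wrist',T); g=im.max(2)
parts=[]
for s in(1,-1):
    Y=lambda a,b:sorted((a*s,b*s))
    parts+=[bx(15,35,*Y(66,110),70,113),bx(19,31,*Y(110,122),100,121),bx(3,12.5,*Y(66,74),122,131),bx(37.5,47,*Y(66,74),122,131)]
roi=np.zeros_like(g,bool); roi[55:125,262:345]=1; roi[228:300,262:345]=1
for th in(60,70,80):
    m=(g<th)&roi; print(th,m.sum(),fit(parts,[(c,m)],.545,-.1755,[-11]))
v=fit(parts,[(c,(g<70)&roi)],.545,-.1755,[-11])
m=(g<70)&roi
q=sil(parts,c,v[0]/1e3,v[1]/1e3,np.radians(v[2]),0,1)
o=np.dstack([m*255,q*255,g]).astype(np.uint8)[40:310,230:370]; cv2.imwrite('pics/w1f.png',cv2.resize(o,None,fx=2,fy=2,interpolation=0))
E
```

```text
60 2548 [ 544.1       -174.1        -10.9          0.7528789]
70 2751 [ 544.1        -174.          -11.            0.80887845]
80 2850 [ 543.9        -174.1         -11.            0.82035797]
```

View pics/w1f.png

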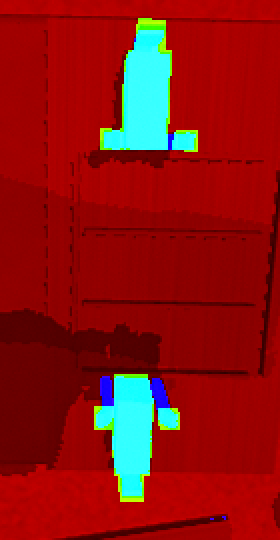

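```bash
python3 - <<'E'
from h import *
plan(.630,.1016,.20,95.3,85)
E
```

```text
7 rows, d=309.6mm
[[41.6, 5.2, 14.1, 0.0, 0.0, -2.1, 85.0], [41.4, 6.8, 14.1, 0.0, 0.0, -2.2, 85.0], [41.1, 8.3, 14.0, 0.0, 0.0, -2.1, 85.0], [40.7, 9.9, 14.1, 0.0, 0.0, -2.2, 85.0], [40.4, 11.4, 14.0, 0.0, 0.0, -2.1, 85.0]]
[[39.9, 12.9, 14.1, 0.0, 0.1, -2.2, 85.0], [39.3, 14.4, 14.1, 0.0, 0.0, -2.1, 85.0]]
```

Call:
jog_arm([
  [[41.5, 5, 14, 0, 0, -2.1, 85], [41.5, 7, 14, 0, 0, -2.1, 85], [41, 8, 14, 0, 0, -2.1, 85], [41, 10, 14, 0, 0, -2.1, 85], [40, 11, 14, 0, 0, -2.1, 85]],
])

```text
clock: 3.75
eef_pos: [0.6059, 0.0128, 0.2309]
tool_rot: [0.709, 0.705, 0.001, 0.005]
ft_force: [1.1, 1.0, -0.9]
grip_width: 0.0848
```

Call:
jog_arm([
  [[40, 13, 14, 0, 0, -2.1, 85], [39, 14, 14, 0, 0, -2.1, 85], [0, 0, 0, 0, 0, 0, 85]],
])

```text
clock: 4.05
eef_pos: [0.6314, 0.0952, 0.1994]
tool_rot: [0.682, 0.731, -0.0, 0.004]
ft_force: [-0.5, -0.0, -0.7]
grip_width: 0.0848
```

```bash
cat > box.py <<'E'
from h import *
import sys
# fit slide boxes in wrist view; args x y yaw (m,m,deg), z
x,y,a=map(float,sys.argv[1:4]); z=float(sys.argv[4]) if len(sys.argv)>4 else 0
print(tool()[:3,3].round(4),round(psi(),1))
c,ds=look('wrist','slidebox1','wb%d'%(get_obs()['clock']*100))
for d in ds:
    u=proj(c,[x,y,.03+z])[0]; e=np.hypot(*(d['at']-u)); r=''
    if e<60: r=fit(M['slidebox'],[(c,d['pixels'])],x,y,[a],z)
    print(round(d['conf'],2),np.round(d['at']),d['pixels'].sum(),round(e),r)
E
python3 box.py .6006 .0988 5.3
```

```text
[0.6314 0.0952 0.1994] 94.0
0.8 [129. 147.] 4463 121 
0.72 [246. 177.] 3783 5 [599.3         99.3          4.6          0.96690488]
0.27 [214. 329.] 10127 151
```

```bash
python3 - <<'E'
from h import *
plan(.6292,.1017,.046,94.6,60)
E
```

```text
4 rows, d=156.1mm
[[2.9, -0.7, 38.9, 0.1, 0.1, -0.2, 60.0], [2.9, -0.6, 38.9, 0.1, 0.1, -0.2, 60.0], [2.8, -0.5, 38.9, 0.1, 0.1, -0.2, 60.0], [2.8, -0.5, 39.0, 0.1, 0.2, -0.2, 60.0]]
```

Call:
jog_arm([
  [[3, -0.6, 35, 0.1, 0.1, -0.2, 60], [3, -0.6, 35, 0.1, 0.1, -0.2, 60], [3, -0.5, 35, 0.1, 0.1, -0.2, 60], [2, -0.5, 30, 0.1, 0.2, -0.2, 60], [0, 0, 20, 0, 0, 0, 60]],
])

```text
clock: 4.65
eef_pos: [0.6356, 0.0902, 0.054]
tool_rot: [0.685, 0.729, 0.007, 0.007]
ft_force: [0.2, -1.1, -0.6]
grip_width: 0.0599
```

Call:
jog_arm([
  [[0, 0, 0, 0, 0, 0, 0], [0, 0, 0, 0, 0, 0, 0], [0, 0, 0, 0, 0, 0, 0], [0, 0, 0, 0, 0, 0, 0], [0, 0, 0, 0, 0, 0, 0]],
])

```text
clock: 5.15
eef_pos: [0.6359, 0.0832, 0.0577]
tool_rot: [0.688, 0.725, 0.008, 0.008]
ft_force: [0.4, -0.2, -1.8]
grip_width: 0.0093
```

Call:
jog_arm([
  [[0, 0, 0, 0, 0, 0, 0], [0, 0, -10, 0, 0, 0, 0], [0, 0, -20, 0, 0, 0, 0], [0, 0, -40, 0, 0, 0, 0], [0, 0, -40, 0, 0, 0, 0]],
])

```text
clock: 5.65
eef_pos: [0.6293, 0.0834, 0.1664]
tool_rot: [0.688, 0.726, 0.003, 0.004]
ft_force: [1.5, 0.4, -1.6]
grip_width: 0.0095
```

```bash
python3 - <<'E'
from h import *
# shaker frame -> world
v=(.5441,-.1741,-11.)
Rz=R.from_euler('z',v[2],degrees=True).as_matrix()
for n,p in (('boxL',[45,42,70]),('boxR',[45,-42,70])): print(n,(np.array(p)/1e3@Rz.T+[v[0],v[1],0]).round(4))
T=tool(); print(T[:3,3],psi(),get_obs()['grip_width'])
t=np.array([75,-42,0])/1e3@Rz.T+[v[0],v[1],0]; print(t)
plan(t[0],t[1],.20,79,0)
E
python3 box.py .5993 .0993 4.6 .110
```

```text
boxL [ 0.5963 -0.1415  0.07  ]
boxR [ 0.5803 -0.2239  0.07  ]
[0.62930505 0.08341023 0.16638794] 93.0768455965877 0.00948275487072494
[ 0.60970806 -0.22963902  0.        ]
8 rows, d=315.5mm
[[-39.0, -4.5, -4.2, 0.1, 0.0, 1.8, 0.0], [-39.1, -3.3, -4.2, 0.1, 0.0, 1.8, 0.0], [-39.1, -2.1, -4.2, 0.1, 0.0, 1.7, 0.0], [-39.2, -0.9, -4.1, 0.0, 0.0, 1.8, 0.0], [-39.2, 0.3, -4.1, 0.1, 0.0, 1.7, 0.0]]
[[-39.2, 1.5, -4.2, 0.0, 0.0, 1.8, 0.0], [-39.1, 2.7, -4.1, 0.1, 0.0, 1.7, 0.0], [-39.0, 3.9, -4.2, 0.0, 0.0, 1.8, 0.0]]
[0.6293 0.0834 0.1664] 93.1
0.72 [112. 141.] 5780 132 
0.65 [222. 215.] 12979 2 [597.7         97.           7.5          0.96886034]
```

Call:
jog_arm([
  [[0, 0, 0, 0, 0, 0, 0], [0, 0, 0, 0, 0, 0, 0], [0, 0, 0, 0, 0, 0, 0]],
])

```text
clock: 6.05
eef_pos: [0.6335, 0.0846, 0.1735]
tool_rot: [0.687, 0.726, 0.009, 0.009]
ft_force: [0.0, 0.3, -1.9]
grip_width: 0.0095
```

Call:
jog_arm([
  [[0, 0, 0, 0, 0, 0, 0], [0, 0, 0, 0, 0, 0, 0], [0, 0, 0, 0, 0, 0, 0]],
])

```text
clock: 6.35
eef_pos: [0.6316, 0.0844, 0.1701]
tool_rot: [0.687, 0.726, 0.006, 0.006]
ft_force: [0.6, -0.0, -1.6]
grip_width: 0.009
```

```bash
python3 - <<'E'
from h import *
o=get_obs(); print(o['joint_pos'].round(3),o['joint_vel'].round(3),tool()[:3,3],psi())
im=camera('wrist'); cv2.imwrite('pics/w2.png',im[:,:,::-1])
E
```

```text
[ 0.134  0.53   0.274  1.297 -0.002  1.65 ] [-0.002  0.01  -0.01  -0.001 -0.001 -0.   ] [0.63162042 0.08437718 0.170094  ] 93.1338915049002
```

View pics/w2.png

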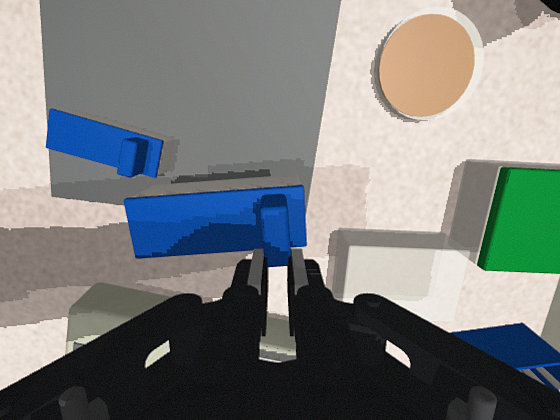

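Call:
jog_arm([
  [[0, 0, 30, 0, -0.4, 0, 0], [0, 0, 30, 0, -0.4, 0, 0], [0, 0, 25, 0, 0, 0, 0], [0, 0, 12, 0, 0, 0, 0], [0, 0, 5, 0, 0, 0, 0]],
])

```text
clock: 6.9
eef_pos: [0.6354, 0.0836, 0.0663]
tool_rot: [0.688, 0.726, 0.003, 0.013]
ft_force: [0.9, 0.8, -1.9]
grip_width: 0.0092
```

Call:
jog_arm([
  [[0, 0, 3, 0, 0, 0, 0], [0, 0, 0, 0, 0, 0, 0], [0, 0, 0, 0, 0, 0, 0]],
])

```text
clock: 7.2
eef_pos: [0.6364, 0.0836, 0.0643]
tool_rot: [0.688, 0.726, 0.003, 0.013]
ft_force: [0.8, 0.3, -1.2]
grip_width: 0.0093
```

```bash
python3 box.py .5977 .097 7.5 .0
```

```text
[0.6364 0.0836 0.0643] 93.1
0.87 [221. 214.] 12959 13 [605.6         94.6          6.9          0.93500714]
0.68 [ 47. 168.] 8939 168
```

Call:
jog_arm([
  [[0, 0, 5, 0, 0, 0, 0], [0, 0, 3, 0, 0, 0, 0], [0, 0, 0, 0, 0, 0, 0]],
])

```text
clock: 7.6
eef_pos: [0.6379, 0.0837, 0.0578]
tool_rot: [0.688, 0.726, 0.005, 0.015]
ft_force: [0.4, -0.7, -1.4]
grip_width: 0.0093
```

Call:
jog_arm([
  [[0, 0, 0, 0, 0, 0, 60], [0, 0, 0, 0, 0, 0, 60], [0, 0, 0, 0, 0, 0, 60]],
])

```text
clock: 7.9
eef_pos: [0.6385, 0.0838, 0.0586]
tool_rot: [0.688, 0.726, 0.005, 0.015]
ft_force: [-1.0, 0.3, 0.6]
grip_width: 0.0523
```

```bash
python3 box.py .6056 .0946 6.9 .0; python3 - <<'E'
from h import *
plan(.632,.099,.056,95,60,step=10)
E
```

```text
[0.6385 0.0838 0.0586] 93.1
0.96 [ 42. 171.] 8228 182 
0.67 [220. 217.] 12962 5 [607.5         97.1          7.7          0.98062056]
2 rows, d=16.8mm
[[7.8, -2.9, 1.1, 0.8, 0.4, -1.0, 60.0], [7.8, -2.7, 1.3, 0.8, 0.5, -0.9, 60.0]]
```

Call:
jog_arm([
  [[6, 0, 0, 0.6, 0.3, -1.5, 60], [6, 0, 0, 0.6, 0.3, -1.5, 60], [5, 0, 1, 0.5, 0.3, -1.5, 60], [1, 0, 1, 0, 0, 0, 60], [0, 0, 0, 0, 0, 0, 60]],
])

```text
clock: 8.5
eef_pos: [0.6373, 0.1039, 0.0566]
tool_rot: [0.656, 0.755, -0.001, -0.002]
ft_force: [-0.0, 0.3, 0.4]
grip_width: 0.0602
```

```bash
python3 box.py .6075 .0971 7.7 .0; python3 - <<'E'
from h import *
print(tool().round(3))
plan(.637,.101,.048,97.7,60,step=10)
E
```

```text
[0.6373 0.1039 0.0566] 98.0
0.77 [ 44. 188.] 9799 189 
0.59 [233. 241.] 12436 12 [607.6         96.9          7.5          0.90446755]
[[-0.139  0.99  -0.003  0.637]
 [ 0.99   0.139  0.002  0.104]
 [ 0.002 -0.003 -1.     0.057]
 [ 0.     0.     0.     1.   ]]
1 rows, d=9.1mm
[[-2.6, -0.6, 8.7, -0.2, -0.1, 0.3, 60.0]]
```

Call:
jog_arm([
  [[-1, -0.3, 5, 0, 0, 0, 60], [-1, -0.3, 4, 0, 0, 0, 60], [0, 0, 0, 0, 0, 0, 60]],
])

```text
clock: 8.9
eef_pos: [0.6367, 0.101, 0.0469]
tool_rot: [0.656, 0.755, -0.001, -0.002]
ft_force: [0.5, -0.2, -0.3]
grip_width: 0.0603
```

Call:
jog_arm([
  [[0, 0, 0, 0, 0, 0, 0], [0, 0, 0, 0, 0, 0, 0], [0, 0, 0, 0, 0, 0, 0], [0, 0, 0, 0, 0, 0, 0], [0, 0, 0, 0, 0, 0, 0]],
])

```text
clock: 9.4
eef_pos: [0.6367, 0.1005, 0.0469]
tool_rot: [0.656, 0.754, -0.001, -0.002]
ft_force: [0.2, -0.4, -1.4]
grip_width: 0.0107
```

Call:
jog_arm([
  [[0, 0, -10, 0, 0, 0, 0], [0, 0, -25, 0, 0, 0, 0], [0, 0, -35, 0, 0, 0, 0], [0, 0, -35, 0, 0, 0, 0], [0, 0, -25, 0, 0, 0, 0]],
])

```text
clock: 9.9
eef_pos: [0.6327, 0.0998, 0.1762]
tool_rot: [0.656, 0.754, -0.006, -0.006]
ft_force: [0.8, 0.1, -0.5]
grip_width: 0.011
```

```bash
python3 - <<'E'
from h import *
T=tool(); print(T.round(3),psi(),get_obs()['grip_width'])
plan(.6097,-.2296,.21,79,0,step=38)
E
python3 box.py .6075 .0971 7.7 .12
```

```text
[[-0.138  0.99  -0.018  0.633]
 [ 0.99   0.138 -0.001  0.1  ]
 [ 0.001 -0.018 -1.     0.176]
 [ 0.     0.     0.     1.   ]] 97.96022867929733 0.010972136454075276
9 rows, d=331.9mm
[[-35.9, -7.7, -3.7, -0.1, 0.0, 2.1, 0.0], [-36.1, -6.3, -3.7, -0.1, 0.0, 2.1, 0.0], [-36.4, -5.0, -3.7, -0.1, 0.0, 2.1, 0.0], [-36.5, -3.7, -3.7, -0.1, 0.0, 2.1, 0.0], [-36.6, -2.3, -3.7, -0.1, 0.0, 2.1, 0.0]]
[[-36.7, -1.0, -3.7, -0.1, 0.0, 2.1, 0.0], [-36.7, 0.4, -3.7, -0.1, 0.0, 2.1, 0.0], [-36.6, 1.8, -3.7, -0.2, 0.1, 2.1, 0.0], [-36.6, 3.1, -3.8, -0.1, 0.0, 2.2, 0.0]]
[0.6327 0.0998 0.1762] 98.0
0.82 [213. 243.] 13186 20 [603.3         92.7          8.2          0.80699715]
0.64 [122. 145.] 5282 147
```

Call:
jog_arm([
  [[-30, -7, -6, 0, 0, 2.1, 0], [-36, -6, -6, 0, 0, 2.1, 0], [-36, -5, -6, 0, 0, 2.1, 0], [-36, -4, -5, 0, 0, 2.1, 0], [-36, -2, -5, 0, 0, 2.1, 0]],
])

```text
clock: 10.5
eef_pos: [0.6203, -0.074, 0.2035]
tool_rot: [0.721, 0.693, -0.005, -0.006]
ft_force: [-0.6, -0.7, -1.1]
grip_width: 0.0106
```

Call:
jog_arm([
  [[-36, -1, -4, 0, 0, 2.1, 0], [-36, 0, -3, 0, 0, 2.1, 0], [-30, 2, 0, 0, 0, 2.1, 0], [-20, 2, 0, 0, 0, 2.1, 0], [-10, 1, 0, 0, 0, 0, 0]],
])

```text
clock: 11.0
eef_pos: [0.6074, -0.2147, 0.2055]
tool_rot: [0.773, 0.634, -0.008, -0.009]
ft_force: [0.1, -0.1, -1.7]
grip_width: 0.0108
```

Call:
jog_arm([
  [[-5, 0, 0, 0, 0, 0, 0], [0, 0, 0, 0, 0, 0, 0]],
])

```text
clock: 11.2
eef_pos: [0.6054, -0.2204, 0.2037]
tool_rot: [0.773, 0.634, -0.009, -0.01]
ft_force: [-0.1, 0.1, -1.1]
grip_width: 0.0106
```

```bash
python3 - <<'E'
from h import *
T=tool(); print(T.round(3),psi(),get_obs()['grip_width'])
plan(.6097,-.2296,.21,79,0,step=20)
E
```

```text
[[ 0.197  0.98  -0.027  0.605]
 [ 0.98  -0.197  0.005 -0.22 ]
 [-0.001 -0.027 -1.     0.204]
 [ 0.     0.     0.     1.   ]] 78.6577167818991 0.010622620947597774
1 rows, d=12.0mm
[[-8.2, 5.9, -6.5, -1.6, 0.0, -0.3, 0.0]]
```

Call:
jog_arm([
  [[-4, 3, 5, -0.8, 0, -0.1, 0], [-4, 3, 15, -0.8, 0, -0.2, 0], [0, 0, 20, 0, 0, 0, 0], [0, 0, 20, 0, 0, 0, 0], [0, 0, 10, 0, 0, 0, 0]],
])

```text
clock: 11.7
eef_pos: [0.6126, -0.2245, 0.1325]
tool_rot: [0.769, 0.64, 0.003, 0.003]
ft_force: [0.1, 0.7, -1.8]
grip_width: 0.0105
```

```bash
python3 - <<'E'
from h import *
T=tool(); print(T.round(3),psi(),get_obs()['grip_width'])
plan(.6097,-.2296,.135,79,0,step=20)
im=camera('wrist'); cv2.imwrite('pics/w3.png',im[:,:,::-1])
E
```

```text
[[ 0.182  0.983  0.008  0.613]
 [ 0.983 -0.182 -0.001 -0.224]
 [ 0.     0.008 -1.     0.133]
 [ 0.     0.     0.     1.   ]] 79.54033405249935 0.010515028297447084
1 rows, d=6.4mm
[[-5.5, -1.9, -2.5, 0.5, -0.0, 0.5, 0.0]]
```

View pics/w3.png

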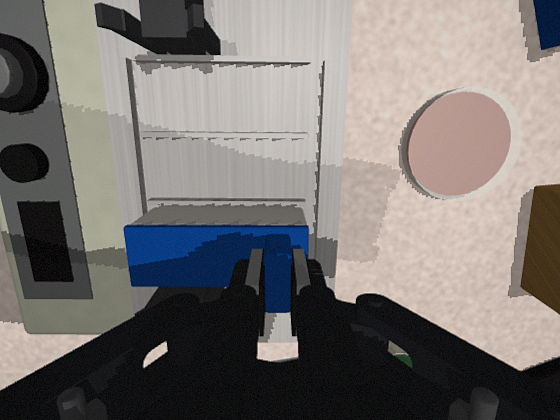

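Call:
jog_arm([
  [[-3, -1, 0, 0.3, 0, 0.3, 0], [-2.5, -1, 0, 0.2, 0, 0.2, 0], [0, 0, 0, 0, 0, 0, 0]],
])

```text
clock: 12.05
eef_pos: [0.6097, -0.2283, 0.1323]
tool_rot: [0.771, 0.637, -0.0, -0.001]
ft_force: [-0.3, 0.0, -1.1]
grip_width: 0.0105
```

Call:
jog_arm([
  [[0, 0, 5, 0, 0, 0, 0], [0, 0, 5, 0, 0, 0, 0], [0, 0, 3, 0, 0, 0, 0], [0, 0, 1, 0, 0, 0, 0], [0, 0, 0, 0, 0, 0, 0]],
])

```text
clock: 12.55
eef_pos: [0.611, -0.2291, 0.1194]
tool_rot: [0.771, 0.637, 0.001, 0.001]
ft_force: [-0.2, -0.2, -1.2]
grip_width: 0.0108
```

Call:
jog_arm([
  [[0, 0, 2, 0, 0, 0, 0], [0, 0, 1, 0, 0, 0, 0], [0, 0, 0, 0, 0, 0, 45], [0, 0, 0, 0, 0, 0, 45], [0, 0, 0, 0, 0, 0, 45]],
])

```text
clock: 13.05
eef_pos: [0.6116, -0.2294, 0.1171]
tool_rot: [0.771, 0.637, 0.001, 0.002]
ft_force: [0.7, 1.1, -0.0]
grip_width: 0.0449
```

Call:
jog_arm([
  [[0, 0, 0, 0, 0, 0, 45], [0, 0, -10, 0, 0, 0, 45], [0, 0, -25, 0, 0, 0, 45], [0, 0, -35, 0, 0, 0, 50], [0, 0, -30, 0, 0, 0, 60]],
])

```text
clock: 13.55
eef_pos: [0.6083, -0.2282, 0.2167]
tool_rot: [0.771, 0.637, -0.001, -0.003]
ft_force: [2.0, -0.7, -0.0]
grip_width: 0.0598
```

```bash
python3 box.py .5803 -.2239 -11 .07;python3 - <<'E'
from h import *
v=(.5441,-.1741,-11.)
plan(.5205,.115,.20,76.6,60,step=38)
E
```

```text
[ 0.6083 -0.2282  0.2167] 79.1
0.59 [247. 200.] 5228 5 [ 582.9        -222.8         -11.            0.95302067]
10 rows, d=356.5mm
[[32.1, -15.4, 2.0, 0.0, 0.0, 0.3, 60.0], [32.0, -15.5, 2.1, 0.0, 0.0, 0.2, 60.0], [32.0, -15.7, 2.0, 0.0, 0.0, 0.3, 60.0], [31.9, -15.8, 2.1, 0.0, 0.0, 0.2, 60.0], [31.8, -15.9, 2.0, 0.0, 0.0, 0.3, 60.0]]
[[31.7, -16.1, 2.1, 0.0, 0.0, 0.2, 60.0], [31.7, -16.2, 2.0, 0.1, 0.0, 0.3, 60.0], [31.6, -16.4, 2.1, 0.0, 0.0, 0.2, 60.0], [31.5, -16.5, 2.1, 0.1, 0.0, 0.3, 60.0], [31.4, -16.7, 2.1, 0.0, 0.0, 0.2, 60.0]]
```

Call:
jog_arm([
  [[25, -12, 0, 0, 0, 0.3, 60], [34, -16, 2, 0, 0, 0.3, 60], [34, -16, 2, 0, 0, 0.3, 60], [34, -16, 2, 0, 0, 0.3, 60], [34, -16, 2, 0, 0, 0.3, 60]],
])

```text
clock: 14.15
eef_pos: [0.5698, -0.0569, 0.2149]
tool_rot: [0.783, 0.622, 0.003, 0.005]
ft_force: [1.3, 1.3, 0.5]
grip_width: 0.06
```

Call:
jog_arm([
  [[34, -17, 2, 0, 0, 0.3, 60], [34, -17, 2, 0, 0, 0.3, 60], [30, -16, 2, 0, 0, 0.3, 60], [25, -14, 2, 0, 0, 0.3, 60], [15, -10, 2, 0, 0, 0.3, 60]],
])

```text
clock: 14.65
eef_pos: [0.527, 0.1029, 0.205]
tool_rot: [0.79, 0.613, 0.005, 0.006]
ft_force: [-0.2, -0.2, 0.0]
grip_width: 0.0601
```

Call:
jog_arm([
  [[8, -4, 0, 0, 0, 0, 60], [0, 0, 0, 0, 0, 0, 60]],
])

```text
clock: 14.85
eef_pos: [0.524, 0.1142, 0.2052]
tool_rot: [0.789, 0.614, 0.005, 0.005]
ft_force: [0.5, 0.3, -0.1]
grip_width: 0.06
```

```bash
python3 box.py .4913 .122 -13.4;python3 - <<'E'
from h import *
plan(.5205,.115,.06,76.6,60,step=30)
E
```

```text
[0.524  0.1142 0.2052] 75.8
0.79 [240. 185.] 3535 3 [489.9        123.         -12.8          0.96726262]
5 rows, d=145.3mm
[[0.2, -1.3, 29.0, 0.2, -0.0, -0.2, 60.0], [0.2, -1.2, 29.0, 0.2, -0.0, -0.2, 60.0], [0.2, -1.1, 29.1, 0.1, -0.0, -0.2, 60.0], [0.2, -1.0, 29.0, 0.2, -0.0, -0.1, 60.0], [0.3, -0.9, 29.1, 0.1, -0.0, -0.2, 60.0]]
```

Call:
jog_arm([
  [[1, -1, 25, 0.2, 0, -0.3, 60], [1, -1, 32, 0.2, 0, -0.3, 60], [0, -1, 32, 0.2, 0, -0.3, 60], [0, -1, 28, 0.1, 0, -0.2, 60], [0, -1, 18, 0, 0, -0.2, 60]],
])

```text
clock: 15.45
eef_pos: [0.529, 0.1101, 0.0712]
tool_rot: [0.785, 0.619, 0.006, 0.005]
ft_force: [-0.4, -0.1, -0.2]
grip_width: 0.0601
```

Call:
jog_arm([
  [[0, 0, 4, 0, 0, 0, 60], [0, 0, 0, 0, 0, 0, 60]],
])

```text
clock: 15.65
eef_pos: [0.5277, 0.1072, 0.0643]
tool_rot: [0.786, 0.618, 0.004, 0.004]
ft_force: [-0.2, -0.2, -0.3]
grip_width: 0.0601
```

```bash
python3 - <<'E'
from h import *
print(tool().round(3)); plan(.5192,.1164,.047,77.2,60,step=10)
E
```

```text
[[ 0.237  0.971  0.01   0.528]
 [ 0.972 -0.237 -0.002  0.107]
 [ 0.001  0.01  -1.     0.064]
 [ 0.     0.     0.     1.   ]]
3 rows, d=21.4mm
[[2.3, -3.5, 5.7, 0.2, -0.0, -0.3, 60.0], [2.3, -3.5, 5.8, 0.2, -0.0, -0.3, 60.0], [2.4, -3.5, 5.8, 0.2, -0.1, -0.3, 60.0]]
```

Call:
jog_arm([
  [[3, -3.5, 5, 0.2, 0, -0.3, 60], [3, -3.5, 5, 0.2, 0, -0.3, 60], [2, -3, 5, 0.2, 0, -0.3, 60], [0, 0, 2, 0, 0, 0, 60], [0, 0, 0, 0, 0, 0, 60]],
])

```text
clock: 16.15
eef_pos: [0.5228, 0.118, 0.0499]
tool_rot: [0.782, 0.624, 0.003, 0.001]
ft_force: [0.3, -0.0, 0.3]
grip_width: 0.0595
```

```bash
python3 - <<'E'
from h import *
print(tool().round(3)); plan(.5192,.1164,.047,77.2,60,step=10)
E
```

```text
[[ 0.222  0.975  0.007  0.523]
 [ 0.975 -0.222  0.003  0.118]
 [ 0.004  0.006 -1.     0.05 ]
 [ 0.     0.     0.     1.   ]]
1 rows, d=4.9mm
[[-2.4, -3.2, 2.8, 0.3, -0.2, -0.0, 60.0]]
```

Call:
jog_arm([
  [[-2, -3, 2.5, 0.3, -0.2, 0, 60], [0, 0, 0, 0, 0, 0, 60], [0, 0, 0, 0, 0, 0, 0], [0, 0, 0, 0, 0, 0, 0], [0, 0, 0, 0, 0, 0, 0]],
])

```text
clock: 16.65
eef_pos: [0.5197, 0.1169, 0.0479]
tool_rot: [0.781, 0.624, 0.001, 0.0]
ft_force: [0.2, 1.0, -0.7]
grip_width: 0.0163
```

Call:
jog_arm([
  [[0, 0, 0, 0, 0, 0, 0], [0, 0, 0, 0, 0, 0, 0], [0, 0, 0, 0, 0, 0, 0], [0, 0, -10, 0, 0, 0, 0], [0, 0, -20, 0, 0, 0, 0]],
])

```text
clock: 17.15
eef_pos: [0.5168, 0.1162, 0.076]
tool_rot: [0.781, 0.624, -0.003, -0.001]
ft_force: [1.1, -0.3, -1.5]
grip_width: 0.0107
```

Call:
jog_arm([
  [[0, 0, -35, 0, 0, 0, 0], [0, 0, -35, 0, 0, 0, 0], [0, 0, -35, 0, 0, 0, 0], [0, 0, -20, 0, 0, 0, 0], [0, 0, -5, 0, 0, 0, 0]],
])

```text
clock: 17.65
eef_pos: [0.5173, 0.1161, 0.2147]
tool_rot: [0.782, 0.624, -0.002, -0.001]
ft_force: [0.1, 0.8, -1.4]
grip_width: 0.0106
```

```bash
python3 - <<'E'
from h import *
print(tool().round(3),get_obs()['grip_width']); plan(.6257,-.1472,.21,79,0,step=36)
E
```

```text
[[ 0.222  0.975 -0.004  0.517]
 [ 0.975 -0.222 -0.001  0.116]
 [-0.002 -0.003 -1.     0.215]
 [ 0.     0.     0.     1.   ]] 0.010601756615187304
8 rows, d=284.7mm
[[-29.1, 20.5, 0.6, -0.0, 0.0, -0.2, 0.0], [-29.2, 20.4, 0.6, -0.0, 0.0, -0.2, 0.0], [-29.2, 20.3, 0.6, -0.0, 0.0, -0.2, 0.0], [-29.3, 20.2, 0.6, -0.0, 0.0, -0.2, 0.0], [-29.4, 20.1, 0.6, -0.0, 0.0, -0.3, 0.0]]
[[-29.5, 19.9, 0.6, -0.1, 0.0, -0.2, 0.0], [-29.5, 19.9, 0.6, -0.0, 0.1, -0.3, 0.0], [-29.6, 19.7, 0.5, -0.1, 0.0, -0.2, 0.0]]
```

Call:
jog_arm([
  [[-20, 14, 0, 0, 0, -0.2, 0], [-29, 20, 0, 0, 0, -0.2, 0], [-29, 20, 0, 0, 0, -0.2, 0], [-29, 20, 0, 0, 0, -0.2, 0], [-29, 20, 0, 0, 0, -0.2, 0]],
])

```text
clock: 18.15
eef_pos: [0.5804, -0.0365, 0.2144]
tool_rot: [0.773, 0.635, -0.001, -0.002]
ft_force: [0.8, 0.5, -1.1]
grip_width: 0.0106
```

Call:
jog_arm([
  [[-29, 20, 0, 0, 0, -0.2, 0], [-29, 20, 0, 0, 0, -0.3, 0], [-20, 14, 0, 0, 0, -0.3, 0], [-10, 7, 0, 0, 0, 0, 0], [-4, 3, 0, 0, 0, 0, 0]],
])

```text
clock: 18.65
eef_pos: [0.6252, -0.147, 0.2076]
tool_rot: [0.77, 0.638, -0.004, -0.005]
ft_force: [-0.5, 0.2, -1.3]
grip_width: 0.0105
```

Call:
jog_arm([
  [[0, 0, 0, 0, 0, 0, 0], [0, 0, 0, 0, 0, 0, 0]],
])

```text
clock: 18.85
eef_pos: [0.6245, -0.1459, 0.2063]
tool_rot: [0.77, 0.638, -0.005, -0.006]
ft_force: [0.1, 0.2, -1.0]
grip_width: 0.0107
```

```bash
python3 - <<'E'
from h import *
print(tool().round(3),get_obs()['grip_width']); plan(.6257,-.1472,.135,79,0,step=16)
E
```

```text
[[ 0.185  0.983 -0.016  0.624]
 [ 0.983 -0.185  0.004 -0.146]
 [ 0.001 -0.016 -1.     0.206]
 [ 0.     0.     0.     1.   ]] 0.010729711084560061
5 rows, d=71.3mm
[[-0.2, 0.5, 14.3, -0.2, -0.0, 0.1, 0.0], [-0.2, 0.5, 14.2, -0.2, -0.0, 0.1, 0.0], [-0.2, 0.4, 14.3, -0.2, -0.0, 0.1, 0.0], [-0.2, 0.4, 14.2, -0.2, -0.0, 0.0, 0.0], [-0.3, 0.3, 14.3, -0.1, -0.0, 0.1, 0.0]]
```

Call:
jog_arm([
  [[-0.2, 0.3, 14, -0.2, 0, 0.1, 0], [-0.2, 0.2, 14, -0.2, 0, 0.1, 0], [-0.2, 0, 14, -0.2, 0, 0.1, 0], [-0.2, 0, 14, 0, 0, 0, 0], [-0.2, 0, 10, 0, 0, 0, 0]],
])

```text
clock: 19.35
eef_pos: [0.6246, -0.1393, 0.1424]
tool_rot: [0.768, 0.64, 0.001, -0.001]
ft_force: [-0.6, 0.7, -1.9]
grip_width: 0.0108
```

```bash
python3 - <<'E'
from h import *
print(tool().round(3)); plan(.6257,-.1472,.130,79,0,step=16)
E
```

```text
[[ 0.181  0.984  0.     0.625]
 [ 0.984 -0.181  0.002 -0.139]
 [ 0.002 -0.    -1.     0.142]
 [ 0.     0.     0.     1.   ]]
1 rows, d=14.8mm
[[-7.6, 2.6, 12.4, -0.0, -0.1, 0.6, 0.0]]
```

Call:
jog_arm([
  [[-4, 1.3, 2, 0, 0, 0.3, 0], [-3.6, 1.3, 2, 0, 0, 0.3, 0], [0, 0, 1, 0, 0, 0, 0], [0, 0, 0, 0, 0, 0, 0]],
])

```text
clock: 19.75
eef_pos: [0.6254, -0.1455, 0.1374]
tool_rot: [0.771, 0.637, 0.001, -0.001]
ft_force: [-0.2, 0.2, -1.4]
grip_width: 0.011
```

```bash
python3 - <<'E'
from h import *
print(tool().round(3)); plan(.6257,-.1472,.118,79,0,step=6)
E
```

```text
[[ 0.189  0.982 -0.001  0.625]
 [ 0.982 -0.189  0.003 -0.145]
 [ 0.002 -0.001 -1.     0.137]
 [ 0.     0.     0.     1.   ]]
4 rows, d=19.4mm
[[-0.4, 0.2, 4.8, -0.0, -0.0, 0.0, 0.0], [-0.4, 0.1, 4.8, -0.0, -0.0, 0.0, 0.0], [-0.4, 0.2, 4.9, -0.0, -0.1, 0.1, 0.0], [-0.5, 0.1, 4.8, -0.1, -0.0, 0.0, 0.0]]
```

Call:
jog_arm([
  [[-0.8, 0, 5, 0, 0, 0, 0], [-0.8, 0, 5, 0, 0, 0, 0], [-0.4, 0, 5, 0, 0, 0, 0], [0, 0, 3, 0, 0, 0, 0], [0, 0, 2, 0, 0, 0, 0]],
])

```text
clock: 20.25
eef_pos: [0.6259, -0.1482, 0.1171]
tool_rot: [0.771, 0.637, 0.001, -0.0]
ft_force: [0.5, -0.3, -1.7]
grip_width: 0.0108
```

Call:
jog_arm([
  [[0, 0, 1, 0, 0, 0, 0], [0, 0, 0, 0, 0, 0, 0]],
])

```text
clock: 20.45
eef_pos: [0.6255, -0.1481, 0.1153]
tool_rot: [0.771, 0.636, 0.001, -0.001]
ft_force: [-0.8, -0.4, -0.9]
grip_width: 0.0108
```

Call:
jog_arm([
  [[0, 0, 0, 0, 0, 0, 45], [0, 0, 0, 0, 0, 0, 45], [0, 0, 0, 0, 0, 0, 45], [0, 0, 0, 0, 0, 0, 45], [0, 0, -10, 0, 0, 0, 45]],
])

```text
clock: 20.95
eef_pos: [0.6254, -0.148, 0.1258]
tool_rot: [0.771, 0.637, 0.001, -0.001]
ft_force: [-0.5, 0.0, 0.1]
grip_width: 0.0451
```

Call:
jog_arm([
  [[0, 0, -25, 0, 0, 0, 45], [0, 0, -35, 0, 0, 0, 45], [0, 0, -35, 0, 0, 0, 60], [0, 0, -35, 0, 0, 0, 60], [0, 0, 0, 0, 0, 0, 60]],
])

```text
clock: 21.45
eef_pos: [0.6251, -0.1482, 0.2651]
tool_rot: [0.771, 0.637, 0.002, 0.0]
ft_force: [1.3, -0.6, 1.1]
grip_width: 0.0601
```

```bash
python3 box.py .5963 -.1415 -11 .07; python3 box.py .5803 -.2239 -11 .07; python3 - <<'E'
from h import *
for n in('top','side'):
    c,ds=look(n,'bar')
    for d in ds:
        p=ray(c,d['at'],.01); print(n,d['conf'],p.round(3),fit(M['bar'],[(c,d['pixels'])],.503,-.404,[0]) if abs(p[1]+.404)<.06 else '')
    print([(round(d['conf'],2),ray(c,d['at'],.1).round(3)) for d in masks_of('slidebox1',n)])
plan(.503,-.404,.20,0,60,step=36)
E
```

```text
[ 0.6251 -0.1482  0.2651] 79.1
0.89 [254. 264.] 3525 75 
0.82 [245. 190.] 3694 2 [ 596.7        -142.8         -10.3           0.94695665]
[ 0.6234 -0.1478  0.2598] 79.1
0.58 [247. 190.] 3753 80 
0.56 [257. 265.] 3697 8 [ 583.         -222.8          -9.9           0.89433677]
top 0.95 [ 0.514 -0.403  0.01 ] [ 502.7        -404.            0.            0.89921767]
[(0.72, array([ 0.564, -0.086,  0.1  ])), (0.53, array([ 0.616, -0.137,  0.1  ]))]
side 0.86 [ 0.476 -0.378  0.01 ] [ 5.02100000e+02 -4.01800000e+02  3.00000000e-01  7.27378596e-01]
[(0.96, array([ 0.589, -0.207,  0.1  ])), (0.91, array([ 0.612, -0.167,  0.1  ]))]
10 rows, d=288.4mm
[[-27.5, -6.8, 5.6, -0.1, 0.0, 7.9, 60.0], [-28.1, -2.9, 5.6, -0.1, 0.0, 7.9, 60.0], [-28.3, 0.9, 5.6, -0.1, 0.0, 7.9, 60.0], [-27.9, 4.8, 5.6, -0.0, 0.0, 7.9, 60.0], [-26.9, 8.6, 5.6, -0.0, 0.0, 7.9, 60.0]]
[[-25.5, 12.2, 5.7, -0.1, 0.0, 7.9, 60.0], [-23.6, 15.6, 5.7, -0.0, 0.1, 7.9, 60.0], [-21.2, 18.7, 5.6, -0.1, 0.0, 7.9, 60.0], [-18.5, 21.4, 5.7, -0.0, 0.1, 7.9, 60.0], [-15.4, 23.7, 5.6, -0.1, 0.0, 8.0, 60.0]]
```

Call:
jog_arm([
  [[-27, -7, 5, 0, 0, 7.9, 60], [-28, -3, 6, 0, 0, 7.9, 60], [-28, 1, 6, 0, 0, 7.9, 60], [-28, 5, 6, 0, 0, 7.9, 60], [-27, 9, 6, 0, 0, 7.9, 60]],
])

```text
clock: 22.45
eef_pos: [0.5622, -0.2744, 0.2247]
tool_rot: [0.944, 0.33, -0.004, -0.005]
ft_force: [-0.5, -0.3, -0.1]
grip_width: 0.0598
```

Call:
jog_arm([
  [[-25, 12, 6, 0, 0, 7.9, 60], [-24, 16, 6, 0, 0, 7.9, 60], [-21, 19, 6, 0, 0, 7.9, 60], [-18, 21, 6, 0, 0, 7.9, 60], [-12, 18, 5, 0, 0, 7.9, 60]],
])

```text
clock: 22.95
eef_pos: [0.4982, -0.3993, 0.1921]
tool_rot: [1.0, -0.023, -0.007, -0.004]
ft_force: [-0.4, -0.5, -0.8]
grip_width: 0.0603
```

Call:
jog_arm([
  [[0, 0, 0, 0, 0, 0, 60], [0, 0, 0, 0, 0, 0, 60]],
])

```text
clock: 23.15
eef_pos: [0.4956, -0.4017, 0.1901]
tool_rot: [1.0, -0.026, -0.008, -0.005]
ft_force: [0.7, 0.8, 0.4]
grip_width: 0.0599
```

```bash
cat > bar.py <<'E'
from h import *
import sys
x,y,a=map(float,sys.argv[1:4]); z=float(sys.argv[4]) if len(sys.argv)>4 else 0
print(tool()[:3,3].round(4),round(psi(),1))
c,ds=look('wrist','bar','bar%d'%(get_obs()['clock']*100))
for d in ds: print(round(d['conf'],2),np.round(d['at']),d['pixels'].sum(),fit(M['bar'],[(c,d['pixels'])],x,y,[a],z))
E
python3 bar.py .5025 -.4035 0; python3 -c "
from h import *
plan(.5025,-.4035,.06,0,60,step=25)"
```

```text
[ 0.4956 -0.4017  0.1901] -3.0
0.78 [278. 162.] 4264 [ 501.6        -402.9          -0.            0.96630655]
0.16 [104. 158.] 43879 [ 502.5 -403.5    0.     0. ]
6 rows, d=130.5mm
[[1.5, 0.5, 21.7, -0.1, 0.2, -0.5, 60.0], [1.4, 0.5, 21.7, -0.1, 0.2, -0.5, 60.0], [1.3, 0.5, 21.7, -0.1, 0.1, -0.5, 60.0], [1.2, 0.5, 21.7, -0.1, 0.2, -0.5, 60.0], [1.2, 0.4, 21.7, -0.1, 0.1, -0.5, 60.0]]
[[1.1, 0.4, 21.7, -0.0, 0.2, -0.4, 60.0]]
```

Call:
jog_arm([
  [[1.5, 0.5, 25, 0, 0.2, -0.6, 60], [1.5, 0.5, 25, 0, 0.2, -0.6, 60], [1.5, 0, 25, 0, 0.2, -0.6, 60], [1, 0, 25, -0.1, 0.2, -0.6, 60], [1, 0, 20, -0.1, 0.2, -0.6, 50]],
])

```text
clock: 23.75
eef_pos: [0.5098, -0.3988, 0.0739]
tool_rot: [1.0, 0.009, 0.007, 0.001]
ft_force: [0.1, -0.4, 0.0]
grip_width: 0.0505
```

Call:
jog_arm([
  [[0, 0, 10, 0, 0, 0, 50], [0, 0, 0, 0, 0, 0, 50]],
])

```text
clock: 23.95
eef_pos: [0.5097, -0.3952, 0.0607]
tool_rot: [1.0, 0.011, 0.005, -0.001]
ft_force: [1.2, -0.3, 0.0]
grip_width: 0.0498
```

```bash
python3 bar.py .5016 -.4029 0; python3 -c "
from h import *
print(tool().round(3));plan(.5016,-.4029,.014,0,50,step=10)"
```

```text
[ 0.5097 -0.3952  0.0607] 1.3
0.69 [289. 200.] 9678 [ 5.01800000e+02 -4.02400000e+02 -1.00000000e-01  9.16241439e-01]
[[ 1.     0.021  0.012  0.511]
 [ 0.021 -1.    -0.    -0.396]
 [ 0.012  0.001 -1.     0.063]
 [ 0.     0.     0.     1.   ]]
5 rows, d=49.9mm
[[-1.9, 1.3, 9.7, 0.0, -0.1, 0.2, 50.0], [-1.9, 1.3, 9.7, 0.0, -0.1, 0.3, 50.0], [-1.9, 1.3, 9.7, 0.0, -0.2, 0.2, 50.0], [-1.9, 1.3, 9.7, 0.0, -0.1, 0.3, 50.0], [-1.9, 1.2, 9.8, 0.0, -0.2, 0.2, 50.0]]
```

Call:
jog_arm([
  [[-2.5, 2, 10, 0, -0.2, 0.3, 50], [-2.5, 2, 10, 0, -0.2, 0.3, 50], [-2, 1.3, 10, 0, -0.2, 0.3, 50], [-1.5, 1, 7, 0, -0.1, 0.2, 50], [0, 0, 0, 0, 0, 0, 50]],
])

```text
clock: 24.55
eef_pos: [0.5039, -0.4053, 0.0265]
tool_rot: [1.0, 0.0, 0.002, 0.003]
ft_force: [0.3, -0.2, 0.0]
grip_width: 0.05
```

```bash
python3 -c "
from h import *
print(tool().round(3));plan(.5016,-.4026,.016,0,50,step=10)"
```

```text
[[ 1.     0.     0.004  0.504]
 [ 0.    -1.    -0.005 -0.405]
 [ 0.004  0.005 -1.     0.026]
 [ 0.     0.     0.     1.   ]]
2 rows, d=11.1mm
[[-1.2, -1.4, 5.2, 0.1, -0.1, 0.0, 50.0], [-1.2, -1.4, 5.2, 0.2, -0.1, 0.0, 50.0]]
```

Call:
jog_arm([
  [[-1.2, -1.4, 5, 0.1, -0.1, 0, 50], [-1, -1, 5, 0.1, -0.1, 0, 50], [0, 0, 0, 0, 0, 0, 50], [0, 0, 0, 0, 0, 0, 0], [0, 0, 0, 0, 0, 0, 0]],
])

```text
clock: 25.05
eef_pos: [0.5015, -0.403, 0.0155]
tool_rot: [1.0, -0.0, 0.0, 0.001]
ft_force: [-0.1, 1.2, 0.4]
grip_width: 0.0217
```

Call:
jog_arm([
  [[0, 0, 0, 0, 0, 0, 0], [0, 0, 0, 0, 0, 0, 0], [0, 0, 0, 0, 0, 0, 0], [0, 0, -8, 0, 0, 0, 0], [0, 0, -20, 0, 0, 0, 0]],
])

```text
clock: 25.55
eef_pos: [0.4993, -0.4008, 0.0411]
tool_rot: [1.0, 0.0, -0.003, -0.002]
ft_force: [-0.4, -0.0, -0.5]
grip_width: 0.0104
```

Call:
jog_arm([
  [[0, 0, -40, 0, 0, 0, 0], [0, 0, -45, 0, 0, 0, 0], [0, 0, -45, 0, 0, 0, 0], [0, 0, -40, 0, 0, 0, 0], [0, 0, -20, 0, 0, 0, 0]],
])

```text
clock: 26.05
eef_pos: [0.4984, -0.4002, 0.2381]
tool_rot: [1.0, 0.0, -0.005, -0.003]
ft_force: [0.8, -0.1, -2.7]
grip_width: 0.0104
```

```bash
python3 bar.py .5016 -.4025 0 .2; python3 - <<'E'
from h import *
v=(.5441,-.1741,-11.); Rz=R.from_euler('z',v[2],degrees=True).as_matrix()
t=np.array([25,0,0])/1e3@Rz.T+[v[0],v[1],0]; print(t, tool().round(3),get_obs()['grip_width'])
plan(t[0],t[1],.24,79,0,step=30)
E
```

```text
[ 0.4984 -0.4002  0.2381] 0.0
0.88 [278. 161.] 13562 [ 5.28800000e+02 -4.01200000e+02 -5.00000000e-01  8.24817335e-01]
[ 0.56864068 -0.17887022  0.        ] [[ 1.     0.    -0.007  0.499]
 [ 0.    -1.     0.005 -0.401]
 [-0.007 -0.005 -1.     0.238]
 [ 0.     0.     0.     1.   ]] 0.010179138818733093
10 rows, d=232.5mm
[[6.9, -22.2, -0.1, -0.1, 0.0, -7.9, 0.0], [9.9, -21.0, -0.2, -0.0, 0.0, -7.9, 0.0], [12.7, -19.5, -0.2, -0.1, 0.0, -7.9, 0.0], [15.3, -17.5, -0.2, -0.1, 0.0, -7.9, 0.0], [17.6, -15.3, -0.2, -0.0, 0.0, -7.9, 0.0]]
[[19.5, -12.7, -0.2, -0.1, 0.0, -7.9, 0.0], [21.0, -9.9, -0.2, -0.1, 0.0, -7.9, 0.0], [22.2, -6.9, -0.2, -0.0, 0.1, -7.9, 0.0], [22.9, -3.8, -0.2, -0.1, 0.0, -7.9, 0.0], [23.3, -0.5, -0.3, -0.0, 0.1, -7.9, 0.0]]
```

Call:
jog_arm([
  [[7, -22, -1, 0, 0, -7.9, 0], [10, -21, -1, 0, 0, -7.9, 0], [13, -19, -1, 0, 0, -7.9, 0], [15, -17, -1, 0, 0, -7.9, 0], [18, -15, -1, 0, 0, -7.9, 0]],
])

```text
clock: 26.65
eef_pos: [0.5303, -0.2891, 0.2345]
tool_rot: [0.938, 0.347, -0.007, -0.008]
ft_force: [0.1, -0.1, -1.5]
grip_width: 0.0101
```

Call:
jog_arm([
  [[19, -13, -1, 0, 0, -7.9, 0], [21, -10, -1, 0, 0, -7.9, 0], [20, -7, -1, 0, 0, -7.5, 0], [15, -3, -1, 0, 0, -6, 0], [8, 0, 0, 0, 0, -3, 0]],
])

```text
clock: 27.15
eef_pos: [0.5498, -0.1935, 0.2276]
tool_rot: [0.796, 0.606, -0.009, -0.018]
ft_force: [0.0, -0.1, -2.1]
grip_width: 0.0106
```

Call:
jog_arm([
  [[0, 0, 0, 0, 0, 0, 0], [0, 0, 0, 0, 0, 0, 0]],
])

```text
clock: 27.35
eef_pos: [0.5484, -0.1916, 0.2239]
tool_rot: [0.795, 0.606, -0.011, -0.021]
ft_force: [0.2, 0.5, -0.9]
grip_width: 0.0105
```

```bash
python3 - <<'E'
from h import *
print(tool().round(3),psi(),get_obs()['grip_width'])
plan(.5686,-.1789,.17,79,0,step=12)
E
```

```text
[[ 0.265  0.963 -0.042  0.548]
 [ 0.964 -0.264  0.02  -0.192]
 [ 0.008 -0.046 -0.999  0.224]
 [ 0.     0.     0.     1.   ]] 74.62603981003392 0.010533242671486722
5 rows, d=59.0mm
[[3.4, 3.7, 10.7, -0.5, -0.1, -0.9, 0.0], [3.4, 3.7, 10.7, -0.5, -0.1, -0.9, 0.0], [3.4, 3.6, 10.7, -0.5, -0.1, -0.9, 0.0], [3.3, 3.6, 10.7, -0.5, -0.1, -0.8, 0.0], [3.3, 3.6, 10.7, -0.6, -0.2, -0.9, 0.0]]
```

Call:
jog_arm([
  [[4, 4, 8, -0.6, -0.1, -1, 0], [4, 4, 10, -0.6, -0.1, -1, 0], [4, 4, 10, -0.6, -0.1, -1, 0], [3, 3, 8, -0.6, -0.1, -1, 0], [2, 2.5, 5, -0.3, -0.1, -0.5, 0]],
])

```text
clock: 27.85
eef_pos: [0.5662, -0.1822, 0.1776]
tool_rot: [0.773, 0.634, -0.0, -0.001]
ft_force: [-0.1, -0.3, -1.3]
grip_width: 0.0106
```

Call:
jog_arm([
  [[0, 0, 0, 0, 0, 0, 0], [0, 0, 0, 0, 0, 0, 0]],
])

```text
clock: 28.05
eef_pos: [0.5651, -0.1828, 0.176]
tool_rot: [0.774, 0.633, -0.002, -0.002]
ft_force: [0.1, 0.2, -2.1]
grip_width: 0.0107
```

```bash
python3 - <<'E'
from h import *
print(tool().round(3),psi(),get_obs()['grip_width'])
plan(.5686,-.1789,.17,79,0,step=12)
im=camera('wrist'); cv2.imwrite('pics/w4.png',im[:,:,::-1])
E
```

```text
[[ 0.199  0.98  -0.005  0.565]
 [ 0.98  -0.199  0.001 -0.183]
 [-0.    -0.005 -1.     0.176]
 [ 0.     0.     0.     1.   ]] 78.54014208597148 0.010717726444978913
1 rows, d=8.0mm
[[4.5, 2.7, 6.0, -0.3, 0.0, -0.5, 0.0]]
```

View pics/w4.png

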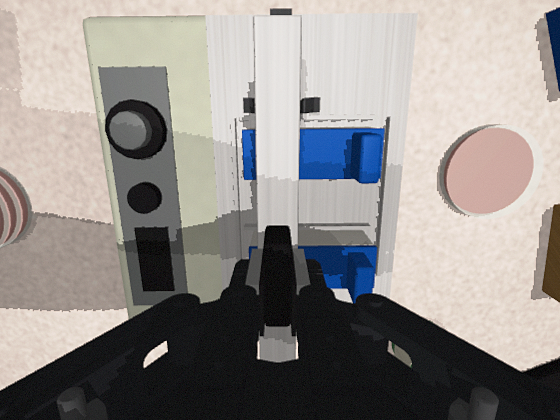

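Call:
jog_arm([
  [[2.5, 1.5, 5, -0.2, 0, -0.3, 0], [2.5, 1.5, 5, -0.1, 0, -0.3, 0], [0, 0, 5, 0, 0, 0, 0], [0, 0, 5, 0, 0, 0, 0], [0, 0, 0, 0, 0, 0, 0]],
])

```text
clock: 28.6
eef_pos: [0.5698, -0.1787, 0.1553]
tool_rot: [0.771, 0.637, 0.001, 0.001]
ft_force: [-0.6, -0.1, -2.3]
grip_width: 0.0106
```

```bash
python3 - <<'E'
from h import *
print(tool().round(3),psi(),get_obs()['grip_width'])
plan(.5686,-.1789,.128,79,0,step=5)
E
```

```text
[[ 0.189  0.982  0.003  0.57 ]
 [ 0.982 -0.189 -0.001 -0.179]
 [-0.     0.003 -1.     0.155]
 [ 0.     0.     0.     1.   ]] 79.13235417465496 0.010625126484094524
6 rows, d=27.3mm
[[-0.1, -0.2, 4.5, 0.0, 0.0, 0.0, 0.0], [-0.1, -0.2, 4.6, 0.0, 0.0, 0.0, 0.0], [-0.0, -0.2, 4.5, 0.0, 0.0, 0.0, 0.0], [-0.1, -0.2, 4.6, 0.1, 0.0, 0.0, 0.0], [-0.0, -0.2, 4.5, 0.0, 0.0, 0.1, 0.0]]
[[-0.1, -0.2, 4.6, 0.1, 0.0, 0.0, 0.0]]
```

Call:
jog_arm([
  [[0, -0.4, 5, 0, 0, 0, 0], [0, -0.3, 5, 0, 0, 0, 0], [0, -0.3, 5, 0, 0, 0, 0], [0, 0, 3, 0, 0, 0, 0], [0, 0, 0, 0, 0, 0, 0]],
])

```text
clock: 29.1
eef_pos: [0.5686, -0.1785, 0.1355]
tool_rot: [0.771, 0.637, 0.001, 0.001]
ft_force: [0.1, 0.5, -1.7]
grip_width: 0.0108
```

```bash
python3 - <<'E'
from h import *
print(tool().round(3),psi(),get_obs()['ft_force'])
plan(.5686,-.1789,.128,79,0,step=5)
E
```

```text
[[ 0.189  0.982  0.002  0.569]
 [ 0.982 -0.189 -0.001 -0.179]
 [-0.     0.002 -1.     0.135]
 [ 0.     0.     0.     1.   ]] 79.12510366575385 [ 0.06896531  0.52964959 -1.71790116]
2 rows, d=7.5mm
[[-0.2, 0.0, 3.7, 0.1, 0.0, 0.1, 0.0], [-0.2, 0.0, 3.8, 0.0, 0.0, 0.0, 0.0]]
```

Call:
jog_arm([
  [[0, 0, 4, 0, 0, 0, 0], [0, 0, 3, 0, 0, 0, 0], [0, 0, 1, 0, 0, 0, 0], [0, 0, 0, 0, 0, 0, 0]],
])

```text
clock: 29.5
eef_pos: [0.5692, -0.1788, 0.129]
tool_rot: [0.771, 0.637, 0.001, 0.002]
ft_force: [0.0, -0.7, -2.2]
grip_width: 0.0109
```

Call:
jog_arm([
  [[0, 0, 0, 0, 0, 0, 35], [0, 0, 0, 0, 0, 0, 35], [0, 0, 0, 0, 0, 0, 35], [0, 0, -6, 0, 0, 0, 35], [0, 0, -15, 0, 0, 0, 35]],
])

```text
clock: 30.0
eef_pos: [0.5685, -0.1786, 0.1492]
tool_rot: [0.771, 0.637, 0.001, 0.001]
ft_force: [-0.9, -0.5, -0.4]
grip_width: 0.035
```

Call:
jog_arm([
  [[0, 0, -30, 0, 0, 0, 35], [0, 0, -45, 0, 0, 0, 50], [0, 0, -45, 0, 0, 0, 60], [0, 0, -40, 0, 0, 0, 60], [0, 0, 0, 0, 0, 0, 60]],
])

```text
clock: 30.5
eef_pos: [0.5676, -0.1783, 0.3178]
tool_rot: [0.771, 0.637, 0.001, 0.002]
ft_force: [0.5, 0.3, -0.1]
grip_width: 0.0599
```

```bash
python3 bar.py .5686 -.1789 79 .113; python3 - <<'E'
from h import *
plan(.50,.39,.28,5,60,step=44)
E
```

```text
[ 0.5676 -0.1783  0.3178] 79.1
0.93 [280. 170.] 4019 [ 569.5        -180.1          79.1           0.94203955]
14 rows, d=572.5mm
[[38.9, -12.3, 2.4, -0.0, 0.0, 5.3, 60.0], [37.6, -15.8, 2.4, -0.0, 0.0, 5.3, 60.0], [36.0, -19.2, 2.4, -0.0, 0.0, 5.3, 60.0], [34.1, -22.5, 2.4, -0.0, 0.0, 5.3, 60.0], [31.9, -25.5, 2.4, -0.0, 0.0, 5.3, 60.0]]
[[29.4, -28.4, 2.4, -0.0, 0.0, 5.3, 60.0], [26.6, -31.0, 2.4, -0.0, 0.0, 5.3, 60.0], [23.6, -33.3, 2.4, -0.0, 0.0, 5.3, 60.0], [20.5, -35.3, 2.3, -0.0, 0.0, 5.3, 60.0], [17.1, -37.1, 2.4, -0.0, 0.0, 5.3, 60.0]]
[[13.6, -38.5, 2.3, -0.0, 0.1, 5.3, 60.0], [10.0, -39.6, 2.4, -0.0, 0.0, 5.3, 60.0], [6.4, -40.3, 2.4, -0.1, 0.1, 5.3, 60.0], [2.6, -40.7, 2.3, -0.0, 0.0, 5.2, 60.0]]
```

Call:
jog_arm([
  [[32, -10, 2, 0, 0, 5.3, 60], [38, -16, 2, 0, 0, 5.3, 60], [36, -19, 2, 0, 0, 5.3, 60], [34, -22, 2, 0, 0, 5.3, 60], [32, -25, 2, 0, 0, 5.3, 60]],
])

```text
clock: 31.1
eef_pos: [0.5425, 0.0182, 0.2923]
tool_rot: [0.903, 0.43, -0.008, -0.005]
ft_force: [0.6, 1.1, 0.6]
grip_width: 0.06
```

Call:
jog_arm([
  [[29, -28, 2, 0, 0, 5.3, 60], [27, -31, 2, 0, 0, 5.3, 60], [24, -33, 2, 0, 0, 5.3, 60], [20, -35, 2, 0, 0, 5.3, 60], [17, -37, 2, 0, 0, 5.3, 60]],
])

```text
clock: 31.6
eef_pos: [0.5199, 0.2275, 0.2718]
tool_rot: [0.979, 0.202, -0.019, -0.002]
ft_force: [0.7, -0.2, 1.5]
grip_width: 0.0595
```

Call:
jog_arm([
  [[14, -38, 2, 0, 0, 5.3, 60], [9, -35, 2, 0, 0, 5, 60], [5, -30, 2, 0, 0, 4, 60], [2, -18, 0, 0, 0, 2, 60], [0, -8, 0, 0, 0, 1, 60]],
])

```text
clock: 32.1
eef_pos: [0.5422, 0.2375, 0.2617]
tool_rot: [0.983, 0.171, -0.047, -0.055]
ft_force: [0.1, 0.1, -0.1]
grip_width: 0.0602
```

Call:
jog_arm([
  [[0, 0, 0, 0, 0, 0, 60], [0, 0, 0, 0, 0, 0, 60]],
])

```text
clock: 32.3
eef_pos: [0.5421, 0.2364, 0.2615]
tool_rot: [0.983, 0.171, -0.048, -0.055]
ft_force: [-0.6, 0.2, 0.4]
grip_width: 0.0601
```

```bash
python3 - <<'E'
from h import *
print(tool().round(3),psi())
T=tool(); c,ds=look('wrist','clip_a','w5')
for d in ds: print(d['conf'],d['at'],d['pixels'].sum(),ray(c,d['at'],.09))
for d in masks_of('rail','wrist'): print('rail',d['conf'],d['at'],d['pixels'].sum())
E
```

```text
[[ 0.937  0.33  -0.113  0.542]
 [ 0.34  -0.936  0.091  0.236]
 [-0.075 -0.124 -0.989  0.261]
 [ 0.     0.     0.     1.   ]] 19.958742317471376
0.71 [142.7, 185.9] 1925 [0.47388142 0.38477767 0.09      ]
0.71 [144.0, 119.8] 2193 [0.54137175 0.39605666 0.09      ]
rail 0.96 [176.6, 139.6] 6417
rail 0.44 [405.5, 6.8] 932
```

View pics/w5.png

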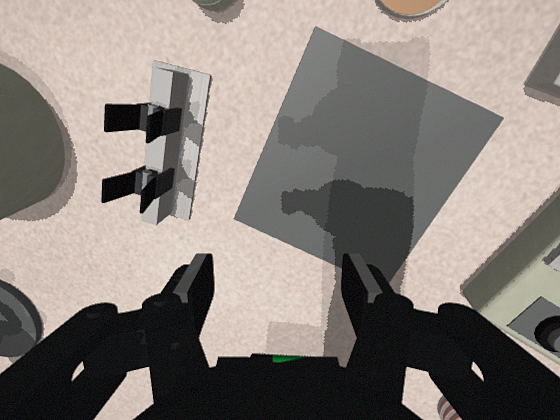

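```bash
python3 - <<'E'
from h import *
print(get_obs()['joint_pos'].round(2))
plan(.545,.245,.27,80,60,step=44)
E
```

```text
[0.35 0.48 0.43 1.59 0.12 3.14]
8 rows, d=12.0mm
[[0.6, -1.0, -1.0, -1.1, 0.0, -7.5, 60.0], [0.7, -0.9, -1.0, -1.1, 0.0, -7.5, 60.0], [0.9, -0.7, -1.0, -1.1, 0.0, -7.5, 60.0], [0.9, -0.6, -1.0, -1.1, 0.0, -7.5, 60.0], [1.0, -0.5, -1.0, -1.1, 0.0, -7.5, 60.0]]
[[1.1, -0.3, -1.0, -1.1, 0.1, -7.6, 60.0], [1.1, -0.1, -1.0, -1.1, 0.0, -7.5, 60.0], [1.1, -0.0, -1.0, -1.1, 0.1, -7.6, 60.0]]
```

Call:
jog_arm([
  [[1, -1, -1, -1.1, 0, -7.5, 60], [1, -1, -1, -1.1, 0, -7.5, 60], [1, -1, -1, -1.1, 0, -7.5, 60], [1, -1, -1, -1.1, 0, -7.5, 60], [1, -1, -1, -1.1, 0, -7.5, 60]],
])

```text
clock: 32.95
eef_pos: [0.5438, 0.2429, 0.2687]
tool_rot: [0.871, 0.49, -0.017, -0.019]
ft_force: [0.4, 0.3, 0.3]
grip_width: 0.06
```

Call:
jog_arm([
  [[1, 0, -1, -1.1, 0, -7.5, 60], [1, 0, -1, -1.1, 0, -7.5, 60], [1, 0, -1, -1.1, 0, -7.5, 60], [0, 0, 0, 0, 0, 0, 60]],
])

```text
clock: 33.35
eef_pos: [0.5443, 0.247, 0.2738]
tool_rot: [0.753, 0.658, 0.003, 0.004]
ft_force: [0.2, -0.2, 0.5]
grip_width: 0.0601
```

```bash
python3 - <<'E'
from h import *
print(tool().round(3),psi())
plan(.51,.385,.27,185,60,step=44)
E
```

```text
[[ 0.133  0.991  0.01   0.544]
 [ 0.991 -0.133 -0.002  0.247]
 [-0.001  0.01  -1.     0.274]
 [ 0.     0.     0.     1.   ]] 82.35910864601432
13 rows, d=142.3mm
[[10.2, -4.0, 0.2, 0.0, 0.0, -7.9, 60.0], [10.6, -2.6, 0.2, 0.0, 0.0, -7.9, 60.0], [10.9, -1.1, 0.3, 0.0, 0.1, -7.9, 60.0], [10.9, 0.4, 0.3, 0.0, 0.1, -7.9, 60.0], [10.8, 1.9, 0.3, 0.0, 0.0, -7.9, 60.0]]
[[10.4, 3.4, 0.3, 0.0, 0.1, -7.9, 60.0], [9.9, 4.8, 0.3, 0.0, 0.1, -7.9, 60.0], [9.1, 6.1, 0.3, 0.1, 0.1, -7.9, 60.0], [8.2, 7.2, 0.3, 0.1, 0.0, -7.9, 60.0], [7.1, 8.3, 0.3, 0.0, 0.0, -7.9, 60.0]]
[[5.9, 9.2, 0.3, 0.1, 0.1, -7.9, 60.0], [4.6, 9.9, 0.3, 0.0, 0.0, -7.9, 60.0], [3.1, 10.5, 0.3, 0.1, 0.1, -7.8, 60.0]]
```

Call:
jog_arm([
  [[10, -4, 0, 0, 0, -7.9, 60], [10.5, -2.5, 0, 0, 0, -7.9, 60], [11, -1, 0, 0, 0, -7.9, 60], [11, 0.5, 0, 0, 0, -7.9, 60], [11, 2, 0, 0, 0, -7.9, 60]],
])

```text
clock: 33.85
eef_pos: [0.5308, 0.3002, 0.2752]
tool_rot: [0.482, 0.876, 0.002, 0.005]
ft_force: [-0.5, -0.1, -0.3]
grip_width: 0.0602
```

Call:
jog_arm([
  [[10.5, 3.5, 0, 0, 0, -7.9, 60], [10, 5, 0, 0, 0, -7.9, 60], [9, 6, 0, 0, 0, -7.9, 60], [8, 7, 0, 0, 0, -7.9, 60], [7, 8, 0, 0, 0, -7.9, 60]],
])

```text
clock: 34.35
eef_pos: [0.5164, 0.3545, 0.2756]
tool_rot: [0.151, 0.988, 0.0, 0.005]
ft_force: [-0.2, -0.6, 0.1]
grip_width: 0.0601
```

Call:
jog_arm([
  [[6, 9, 0, 0, 0, -7.9, 60], [4, 9, 0, 0, 0, -7, 60], [2, 6, 0, 0, 0, -5, 60], [0, 3, 0, 0, 0, -3, 60], [0, 0, 0, 0, 0, 0, 60]],
])

```text
clock: 34.85
eef_pos: [0.5079, 0.386, 0.2756]
tool_rot: [-0.05, 0.999, -0.0, 0.004]
ft_force: [-0.1, 0.3, 0.2]
grip_width: 0.0601
```

```bash
cat > clip.py <<'E'
from h import *
T=tool(); print(T[:3,3].round(4),round(psi(T),1),'tilt',T[:2,2].round(3))
c,ds=look('wrist','clip_a','clip%d'%(get_obs()['clock']*100))
# handles (leaning out to 38 over backs), bridge zone, jaws; z from clip origin at 50 mm
H=[bx(-13,13,-20,20,40,63),bx(-13,13,-16,16,14,40),bx(-13,13,-16,16,-24,14)]
for d in ds:
    if d['conf']<.4: continue
    p=ray(c,d['at'],.085); print(round(d['conf'],2),np.round(d['at']),d['pixels'].sum(),fit(H,[(c,d['pixels'])],p[0],p[1],[5],.05))
for d in masks_of('rail','wrist'):
    if d['conf']>.5: print('rail',np.round(d['at']),d['pixels'].sum(),fit(M['rail'],[(c,d['pixels'])],.4985,.395,[5]))
E
python3 clip.py
```

```text
[0.5079 0.386  0.2756] -174.2 tilt [ 0.008 -0.   ]
0.72 [290. 211.] 1153 [536.6        400.2          5.1          0.62452762]
0.71 [286. 159.] 5646 [4.97100000e+02 3.98000000e+02 1.90000000e+00 2.55258283e-01]
0.7 [291. 142.] 1271 [463.7        392.8          2.           0.78897096]
rail [287. 156.] 5735 [498.         396.3          5.7          0.67564047]
```

```bash
python3 - <<'E'
from h import *
import glob
f=sorted(glob.glob('pics/clip*.png'))[-1]; a=cv2.imread(f)[70:290,190:390]
c=cam('wrist'); big=cv2.resize(a,None,fx=2.7,fy=2.7,interpolation=cv2.INTER_CUBIC)
Rz=R.from_euler('z',5.2,degrees=True).as_matrix()
def pl(P,o,col):
    u=(proj(c,np.array(P,float)/1e3@Rz.T+o)-[190,70]+.5)*2.7; cv2.polylines(big,[u.round().astype(np.int32)],True,col,1)
rc=lambda x0,x1,y0,y1,z:[[x0,y0,z],[x1,y0,z],[x1,y1,z],[x0,y1,z]]
pl(rc(-90,90,-10,10,50),[.498,.3963,0],(0,0,255)); pl(rc(-95,95,-35,35,6),[.498,.3963,0],(255,0,0))
for o in([.5366,.4002,.05],[.4637,.3928,.05]): pl(rc(-13,13,-19,19,63),o,(0,255,0))
cv2.imwrite('pics/w6.png',big)
E
```

```text
(no output)
```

View pics/w6.png

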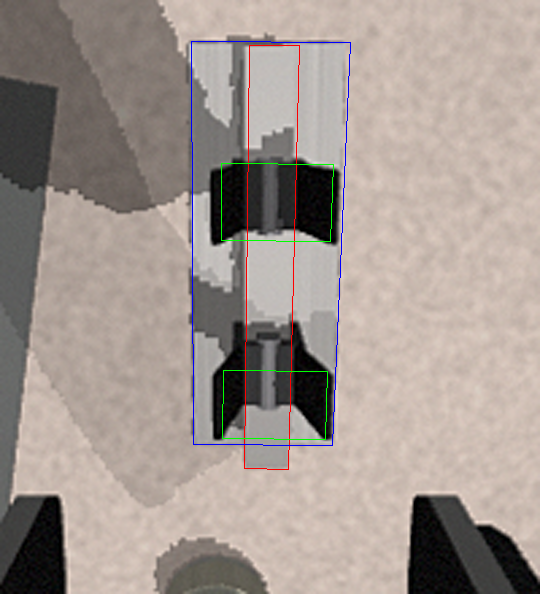

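```bash
python3 - <<'E'
from h import *
plan(.5366,.399,.14,-174.5,60,step=25)
E
```

```text
6 rows, d=139.3mm
[[-4.8, 1.8, 22.7, -0.0, 0.1, 0.0, 60.0], [-4.8, 1.8, 22.6, -0.0, 0.1, 0.1, 60.0], [-4.9, 1.8, 22.6, -0.0, 0.1, 0.0, 60.0], [-4.9, 1.8, 22.6, -0.0, 0.0, 0.1, 60.0], [-4.9, 1.9, 22.7, -0.0, 0.1, 0.0, 60.0]]
[[-4.9, 1.9, 22.6, -0.1, 0.0, 0.1, 60.0]]
```

Call:
jog_arm([
  [[-5, 2, 20, 0, 0, 0, 60], [-5, 2, 24, 0, 0, 0, 60], [-5, 2, 24, 0, 0, 0, 60], [-5, 2, 24, 0, 0, 0, 60], [-5, 2, 24, 0, 0, 0.1, 60]],
])

```text
clock: 35.5
eef_pos: [0.5371, 0.3982, 0.1635]
tool_rot: [-0.044, 0.999, 0.003, 0.009]
ft_force: [0.4, 0.2, -0.0]
grip_width: 0.0596
```

Call:
jog_arm([
  [[-4, 2, 12, 0, 0, 0, 60], [-1, 0, 5, 0, 0, 0, 60], [0, 0, 0, 0, 0, 0, 60]],
])

```text
clock: 35.8
eef_pos: [0.5414, 0.3987, 0.142]
tool_rot: [-0.042, 0.999, 0.001, 0.006]
ft_force: [0.2, -0.9, 0.8]
grip_width: 0.0603
```

```bash
python3 clip.py; python3 - <<'E'
from h import *
plan(.5366,.399,.10,-174.5,60,step=8)
E
```

```text
[0.5414 0.3987 0.142 ] -175.2 tilt [0.012 0.003]
0.69 [284. 219.] 3617 [536.1        401.           4.8          0.65079559]
0.63 [284. 103.] 4327 [465.8        393.9          6.3          0.80974008]
rail [280. 137.] 11960 [498.3        396.6          5.8          0.60045823]
6 rows, d=44.3mm
[[1.0, -0.0, 7.3, 0.0, 0.1, -0.1, 60.0], [1.0, -0.0, 7.3, 0.0, 0.2, -0.1, 60.0], [1.0, -0.0, 7.3, 0.1, 0.1, -0.1, 60.0], [1.0, -0.0, 7.3, 0.0, 0.2, -0.1, 60.0], [0.9, -0.0, 7.3, 0.1, 0.1, -0.1, 60.0]]
[[0.9, -0.1, 7.4, 0.0, 0.2, -0.2, 60.0]]
```

Call:
jog_arm([
  [[1, 0.2, 10, 0, 0.1, -0.1, 60], [1, 0.2, 12, 0, 0.2, -0.1, 60], [1, 0.2, 10, 0, 0.2, -0.1, 60], [1, 0.2, 8, 0, 0.2, -0.1, 60], [0, 0, 0, 0, 0, 0, 60]],
])

```text
clock: 36.45
eef_pos: [0.5387, 0.4011, 0.1034]
tool_rot: [-0.046, 0.999, 0.003, 0.003]
ft_force: [-0.4, 0.4, 0.9]
grip_width: 0.06
```

```bash
python3 - <<'E'
from h import *
print(tool().round(3))
plan(.5363,.400,.077,-174.5,60,step=8)
E
```

```text
[[-0.996 -0.092  0.005  0.539]
 [-0.092  0.996  0.007  0.401]
 [-0.006  0.006 -1.     0.103]
 [ 0.     0.     0.     1.   ]]
4 rows, d=26.6mm
[[0.7, -0.3, 6.6, 0.1, 0.1, -0.1, 60.0], [0.6, -0.2, 6.6, 0.1, 0.1, -0.0, 60.0], [0.6, -0.2, 6.6, 0.1, 0.1, -0.1, 60.0], [0.6, -0.2, 6.6, 0.0, 0.0, -0.0, 60.0]]
```

Call:
jog_arm([
  [[0.7, -0.3, 7, 0.1, 0.1, 0, 60], [0.6, -0.3, 7, 0.1, 0.1, 0, 60], [0.6, -0.3, 7, 0.1, 0.1, 0, 60], [0.6, -0.2, 5, 0, 0, 0, 60], [0, 0, 0, 0, 0, 0, 60]],
])

```text
clock: 36.95
eef_pos: [0.536, 0.3997, 0.0746]
tool_rot: [-0.046, 0.999, -0.0, -0.0]
ft_force: [0.4, 0.1, 0.4]
grip_width: 0.0598
```

Call:
jog_arm([
  [[0, 0, 0, 0, 0, 0, 20], [0, 0, 0, 0, 0, 0, 20], [0, 0, 0, 0, 0, 0, 20], [0, 0, 0, 0, 0, 0, 20], [0, 0, 0, 0, 0, 0, 20]],
])

```text
clock: 37.45
eef_pos: [0.5388, 0.4028, 0.081]
tool_rot: [-0.046, 0.999, 0.004, 0.004]
ft_force: [-0.6, 0.4, -0.8]
grip_width: 0.0236
```

Call:
jog_arm([
  [[0, 0, 0, 0, 0, 0, 20], [0, 0, 0, 0, 0, 0, 20]],
])

```text
clock: 37.65
eef_pos: [0.5384, 0.4023, 0.0802]
tool_rot: [-0.046, 0.999, 0.003, 0.003]
ft_force: [-0.2, -0.2, -1.4]
grip_width: 0.0238
```

Call:
jog_arm([
  [[0, 0, -10, 0, 0, 0, 20], [0, 0, -15, 0, 0, 0, 20], [0, 0, -25, 0, 0, 0, 20], [0, 0, -35, 0, 0, 0, 20], [0, 0, -35, 0, 0, 0, 20]],
])

```text
clock: 38.15
eef_pos: [0.5337, 0.3984, 0.1963]
tool_rot: [-0.046, 0.999, -0.002, -0.004]
ft_force: [1.6, 0.2, -1.3]
grip_width: 0.0237
```

Call:
jog_arm([
  [[0, 0, -35, 0, 0, 0, 20], [0, 0, -25, 0, 0, 0, 20], [0, 0, 0, 0, 0, 0, 20]],
])

```text
clock: 38.45
eef_pos: [0.5356, 0.3996, 0.2668]
tool_rot: [-0.046, 0.999, 0.001, 0.001]
ft_force: [0.2, 1.4, 0.4]
grip_width: 0.0237
```

```bash
python3 - <<'E'
from h import *
print(tool().round(3),get_obs()['grip_width'])
plan(.5509,-.2702,.26,259-360,20,step=40)
T=tool(); im=camera('wrist'); cv2.imwrite('pics/w7.png',im[:,:,::-1])
im2=camera('side'); cv2.imwrite('pics/s7.png',cv2.resize(im2[150:420,80:440,::-1],None,fx=2,fy=2))
E
```

```text
[[-0.996 -0.092  0.001  0.536]
 [-0.092  0.996  0.002  0.4  ]
 [-0.001  0.002 -1.     0.267]
 [ 0.     0.     0.     1.   ]] 0.023747221185732657
17 rows, d=670.0mm
[[2.7, -39.3, 0.3, 0.0, 0.0, -4.3, 20.0], [5.7, -39.0, 0.3, 0.0, 0.0, -4.3, 20.0], [8.6, -38.5, 0.3, 0.0, 0.0, -4.3, 20.0], [11.4, -37.7, 0.3, 0.0, 0.0, -4.3, 20.0], [14.2, -36.8, 0.3, 0.0, 0.0, -4.3, 20.0]]
[[17.0, -35.6, 0.3, 0.0, 0.0, -4.4, 20.0], [19.6, -34.2, 0.3, 0.0, 0.0, -4.3, 20.0], [22.1, -32.6, 0.3, 0.0, 0.0, -4.4, 20.0], [24.6, -30.8, 0.3, 0.0, 0.0, -4.3, 20.0], [26.8, -28.9, 0.3, 0.0, 0.0, -4.4, 20.0]]
[[29.0, -26.7, 0.3, 0.0, 0.0, -4.3, 20.0], [30.9, -24.5, 0.3, 0.0, 0.0, -4.4, 20.0], [32.7, -22.0, 0.3, -0.0, 0.0, -4.3, 20.0], [34.2, -19.6, 0.3, -0.0, 0.0, -4.4, 20.0], [35.6, -16.9, 0.3, -0.0, 0.0, -4.3, 20.0]]
[[36.8, -14.1, 0.4, -0.0, 0.1, -4.4, 20.0], [37.7, -11.3, 0.4, -0.0, 0.0, -4.3, 20.0]]
```

View pics/s7.png

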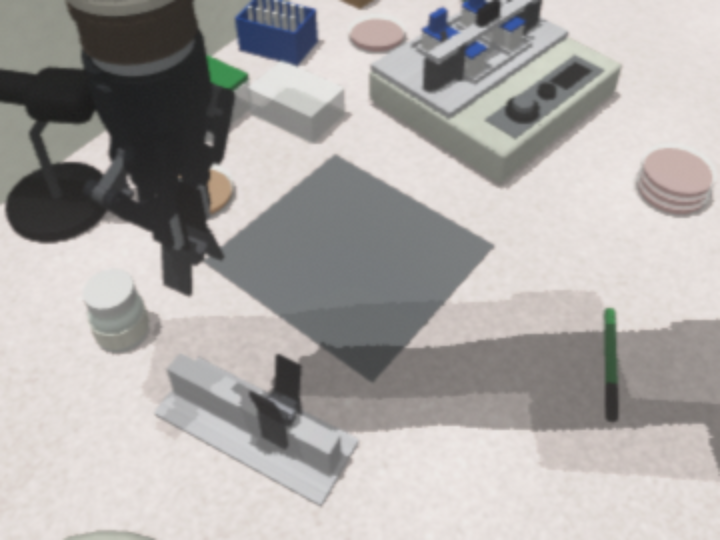

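Call:
jog_arm([
  [[2, -30, 0, 0, 0, -4.3, 20], [6, -39, 0, 0, 0, -4.3, 20], [9, -38, 0, 0, 0, -4.3, 20], [11, -38, 0, 0, 0, -4.3, 20], [14, -37, 0, 0, 0, -4.3, 20]],
])

```text
clock: 39.05
eef_pos: [0.5343, 0.2089, 0.2479]
tool_rot: [-0.244, 0.97, -0.002, -0.013]
ft_force: [0.5, -0.2, -1.6]
grip_width: 0.0235
```

Call:
jog_arm([
  [[17, -36, 0, 0, 0, -4.3, 20], [20, -34, 0, 0, 0, -4.3, 20], [22, -33, 0, 0, 0, -4.3, 20], [25, -31, 0, 0, 0, -4.3, 20], [27, -29, 0, 0, 0, -4.3, 20]],
])

```text
clock: 39.55
eef_pos: [0.5364, 0.0018, 0.2369]
tool_rot: [-0.428, 0.903, 0.003, -0.024]
ft_force: [0.6, -0.5, -1.5]
grip_width: 0.0235
```

Call:
jog_arm([
  [[29, -27, 0, 0, 0, -4.3, 20], [31, -24, 0, 0, 0, -4.3, 20], [31, -21, 0, 0, 0, -4.3, 20], [25, -15, 0, 0, 0, -4.3, 20], [15, -8, 0, 0, 0, -3, 20]],
])

```text
clock: 40.05
eef_pos: [0.5398, -0.1688, 0.2254]
tool_rot: [-0.585, 0.811, 0.016, -0.031]
ft_force: [-0.0, 0.8, -0.9]
grip_width: 0.0238
```

```bash
python3 - <<'E'
from h import *
print(tool().round(3),psi(),get_obs()['grip_width'],get_obs()['joint_pos'].round(2))
plan(.5509,-.2702,.25,259-360,20,step=25)
E
```

```text
[[-0.315 -0.947 -0.069  0.54 ]
 [-0.949  0.316 -0.011 -0.169]
 [ 0.032  0.062 -0.998  0.225]
 [ 0.     0.     0.     1.   ]] -108.35391539896811 0.023841522966941423 [-0.29  0.43  0.25  1.46 -0.03 -1.54]
5 rows, d=104.9mm
[[18.7, -8.2, -4.8, 0.7, -0.3, -1.5, 20.0], [18.9, -7.8, -4.9, 0.7, -0.3, -1.5, 20.0], [19.0, -7.3, -4.8, 0.8, -0.3, -1.5, 20.0], [19.2, -6.9, -4.9, 0.7, -0.3, -1.5, 20.0], [19.4, -6.4, -4.8, 0.8, -0.4, -1.4, 20.0]]
```

Call:
jog_arm([
  [[18, -8, -5, 0.8, -0.3, -1.5, 20], [19, -8, -5, 0.8, -0.3, -1.5, 20], [19, -7, -5, 0.8, -0.3, -1.5, 20], [19, -7, -3, 0.8, -0.3, -1.5, 20], [14, -5, 0, 0.5, -0.3, -1.4, 20]],
])

```text
clock: 40.55
eef_pos: [0.5439, -0.2665, 0.2289]
tool_rot: [-0.638, 0.77, 0.01, -0.006]
ft_force: [0.2, 0.2, -1.0]
grip_width: 0.0235
```

Call:
jog_arm([
  [[8, -3, 0, 0, 0, 0, 20], [0, 0, 0, 0, 0, 0, 20]],
])

```text
clock: 40.75
eef_pos: [0.5428, -0.2763, 0.224]
tool_rot: [-0.636, 0.771, 0.014, -0.008]
ft_force: [-0.4, 0.0, -0.7]
grip_width: 0.0235
```

```bash
python3 - <<'E'
from h import *
print(tool().round(3),psi())
plan(.5509,-.2702,.19,259-360,20,step=14)
im=camera('wrist'); cv2.imwrite('pics/w8.png',im[:,:,::-1])
E
```

```text
[[-0.191 -0.981 -0.029  0.543]
 [-0.982  0.19   0.012 -0.276]
 [-0.006  0.031 -1.     0.224]
 [ 0.     0.     0.     1.   ]] -100.9933368636689
3 rows, d=35.4mm
[[-2.5, -2.6, 11.3, 0.6, 0.1, 0.0, 20.0], [-2.4, -2.5, 11.3, 0.6, 0.1, 0.0, 20.0], [-2.5, -2.3, 11.3, 0.6, 0.1, 0.0, 20.0]]
```

View pics/w8.png

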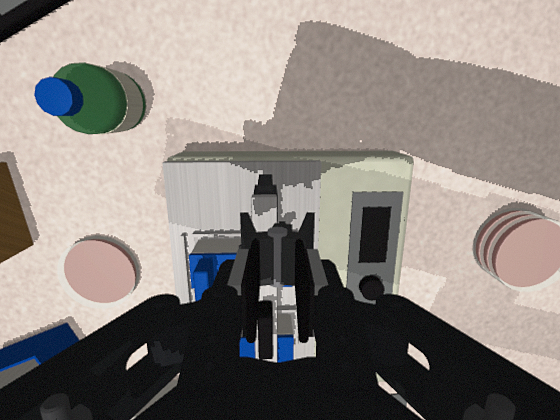

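Call:
jog_arm([
  [[-2.5, -2.6, 6, 0.6, 0.1, 0, 20], [-2.5, -2.6, 10, 0.6, 0.1, 0, 20], [-2.5, -2.4, 8, 0.6, 0.1, 0, 20], [0, 0, 4, 0, 0, 0, 20], [0, 0, 0, 0, 0, 0, 20]],
])

```text
clock: 41.3
eef_pos: [0.5512, -0.2637, 0.1915]
tool_rot: [-0.638, 0.77, 0.002, 0.0]
ft_force: [-0.1, -0.2, -1.6]
grip_width: 0.0238
```

```bash
python3 - <<'E'
from h import *
print(tool().round(3),psi())
plan(.5511,-.2692,.18,259-360,20,step=8)
E
```

```text
[[-0.186 -0.983 -0.002  0.551]
 [-0.983  0.186  0.004 -0.264]
 [-0.003  0.003 -1.     0.192]
 [ 0.     0.     0.     1.   ]] -100.69470960181017
2 rows, d=12.8mm
[[2.7, -0.5, 5.7, 0.1, 0.1, 0.2, 20.0], [2.8, -0.4, 5.8, 0.0, 0.1, 0.1, 20.0]]
```

Call:
jog_arm([
  [[2.7, -0.5, 0, 0.1, 0.1, 0.2, 20], [2.8, -0.4, 0, 0, 0.1, 0.1, 20], [0, 0, 3, 0, 0, 0, 20], [0, 0, 3, 0, 0, 0, 20], [0, 0, 0, 0, 0, 0, 20]],
])

```text
clock: 41.8
eef_pos: [0.5518, -0.2695, 0.1862]
tool_rot: [-0.636, 0.772, -0.001, -0.0]
ft_force: [0.2, 0.2, -1.6]
grip_width: 0.0238
```

```bash
python3 - <<'E'
from h import *
print(tool().round(3),psi())
plan(.5511,-.2692,.157,259-360,20,step=6)
E
```

```text
[[-0.19  -0.982  0.001  0.552]
 [-0.982  0.19  -0.001 -0.269]
 [ 0.001 -0.001 -1.     0.186]
 [ 0.     0.     0.     1.   ]] -100.98034806069634
5 rows, d=29.3mm
[[-0.0, 0.2, 5.8, -0.0, -0.0, 0.0, 20.0], [-0.0, 0.1, 5.9, -0.0, -0.0, 0.0, 20.0], [-0.1, 0.2, 5.8, -0.0, -0.0, 0.0, 20.0], [-0.0, 0.1, 5.9, -0.0, -0.0, 0.0, 20.0], [-0.1, 0.2, 5.8, -0.1, -0.1, 0.0, 20.0]]
```

Call:
jog_arm([
  [[0, 0.2, 6, 0, 0, 0, 20], [0, 0.2, 6, 0, 0, 0, 20], [0, 0.2, 6, 0, 0, 0, 20], [0, 0.1, 5, 0, 0, 0, 20], [0, 0, 3, 0, 0, 0, 20]],
])

```text
clock: 42.3
eef_pos: [0.5509, -0.2696, 0.158]
tool_rot: [-0.636, 0.772, -0.001, -0.0]
ft_force: [0.4, 0.1, -1.1]
grip_width: 0.0237
```

Call:
jog_arm([
  [[0, 0, 2, 0, 0, 0, 20], [0, 0, 1, 0, 0, 0, 20]],
])

```text
clock: 42.5
eef_pos: [0.5506, -0.2694, 0.154]
tool_rot: [-0.636, 0.772, -0.0, -0.0]
ft_force: [-0.4, -0.0, -1.1]
grip_width: 0.0234
```

Call:
jog_arm([
  [[0, 0, 2, 0, 0, 0, 20], [0, 0, 1, 0, 0, 0, 20]],
])

```text
clock: 42.7
eef_pos: [0.5509, -0.2695, 0.1523]
tool_rot: [-0.636, 0.772, -0.001, 0.0]
ft_force: [-2.3, 1.5, 5.9]
grip_width: 0.0235
```

Call:
jog_arm([
  [[0, 0, 2, 0, 0, 0, 20], [0, 0, 1, 0, 0, 0, 20]],
])

```text
clock: 42.9
eef_pos: [0.5509, -0.2695, 0.1525]
tool_rot: [-0.636, 0.772, -0.002, 0.001]
ft_force: [-0.6, 1.1, 0.7]
grip_width: 0.0237
```

Call:
jog_arm([
  [[0, 0, 2, 0, 0, 0, 20], [0, 0, 0, 0, 0, 0, 20]],
])

```text
clock: 43.1
eef_pos: [0.5512, -0.2697, 0.1528]
tool_rot: [-0.636, 0.772, -0.003, 0.001]
ft_force: [0.1, -0.5, -0.9]
grip_width: 0.0238
```

Call:
jog_arm([
  [[0, 0, 2, 0, 0, 0, 55], [0, 0, 1, 0, 0, 0, 55], [0, 0, 0, 0, 0, 0, 55], [0, 0, 0, 0, 0, 0, 55], [0, 0, 0, 0, 0, 0, 55]],
])

```text
clock: 43.6
eef_pos: [0.5517, -0.2699, 0.1485]
tool_rot: [-0.636, 0.772, -0.003, 0.001]
ft_force: [-0.3, 1.4, 0.3]
grip_width: 0.0549
```

Call:
jog_arm([
  [[0, 0, -10, 0, 0, 0, 60], [0, 0, -25, 0, 0, 0, 60], [0, 0, -40, 0, 0, 0, 60], [0, 0, -40, 0, 0, 0, 60], [0, 0, 0, 0, 0, 0, 60]],
])

```text
clock: 44.1
eef_pos: [0.5502, -0.2691, 0.2685]
tool_rot: [-0.636, 0.772, -0.002, 0.001]
ft_force: [1.2, -0.1, 0.3]
grip_width: 0.0601
```

```bash
python3 - <<'E'
from h import *
print(tool().round(3),psi())
for t in ('clip_a','bar'):
  for n in('wrist','top','side'):
    c,ds=look(n,t,'v_%s'%n)
    print(t,n,[(round(d['conf'],2),np.round(d['at']),ray(c,d['at'],.15 if t=='clip_a' else .12).round(3)) for d in ds if d['conf']>.4])
    if t=='bar':
        for d in ds[:1]: print(fit(M['bar'],[(c,d['pixels'])],.5695,-.180,[79],.113))
plan(.465,.3935,.26,-174.5,60,step=40)
E
```

```text
[[-0.191 -0.982  0.004  0.55 ]
 [-0.982  0.191 -0.003 -0.269]
 [ 0.002 -0.004 -1.     0.269]
 [ 0.     0.     0.     1.   ]] -100.99894286219549
clip_a wrist [(0.79, array([274., 205.]), array([ 0.554, -0.27 ,  0.15 ]))]
clip_a top [(0.67, array([388., 215.]), array([ 0.554, -0.263,  0.15 ])), (0.54, array([142., 256.]), array([0.456, 0.373, 0.15 ])), (0.49, array([150., 238.]), array([0.5  , 0.353, 0.15 ]))]
clip_a side [(0.95, array([222., 350.]), array([0.429, 0.42 , 0.15 ])), (0.73, array([301., 170.]), array([ 0.579, -0.074,  0.15 ])), (0.56, array([346., 140.]), array([ 0.546, -0.266,  0.15 ]))]
bar wrist [(0.64, array([271., 284.]), array([ 0.568, -0.185,  0.12 ]))]
[ 568.9        -179.8          78.9           0.64046763]
bar top [(0.65, array([150., 237.]), array([0.505, 0.362, 0.12 ])), (0.61, array([339., 195.]), array([ 0.61 , -0.139,  0.12 ])), (0.59, array([349., 209.]), array([ 0.574, -0.166,  0.12 ]))]
[ 569.5 -180.    79.     0. ]
bar side [(0.91, array([320., 160.]), array([ 0.578, -0.179,  0.12 ])), (0.56, array([300., 166.]), array([ 0.608, -0.123,  0.12 ]))]
[ 568.9        -182.9          79.7           0.80163969]
17 rows, d=666.4mm
[[-37.3, 12.2, 0.2, 0.0, -0.0, 4.3, 60.0], [-36.2, 14.9, 0.2, 0.0, -0.0, 4.3, 60.0], [-35.0, 17.6, 0.2, 0.0, -0.0, 4.3, 60.0], [-33.6, 20.2, 0.2, 0.0, -0.0, 4.3, 60.0], [-32.0, 22.7, 0.2, 0.0, -0.0, 4.3, 60.0]]
[[-30.2, 25.0, 0.2, 0.0, -0.0, 4.3, 60.0], [-28.2, 27.2, 0.2, 0.0, -0.0, 4.3, 60.0], [-26.1, 29.2, 0.2, 0.0, -0.0, 4.3, 60.0], [-23.9, 31.1, 0.2, 0.0, -0.0, 4.3, 60.0], [-21.5, 32.8, 0.2, 0.0, -0.0, 4.3, 60.0]]
[[-18.9, 34.3, 0.2, 0.1, -0.1, 4.4, 60.0], [-16.2, 35.7, 0.2, 0.0, -0.0, 4.3, 60.0], [-13.5, 36.8, 0.2, 0.1, -0.1, 4.4, 60.0], [-10.7, 37.7, 0.1, 0.0, -0.0, 4.3, 60.0], [-7.8, 38.4, 0.1, 0.1, -0.1, 4.4, 60.0]]
[[-4.9, 38.9, 0.0, 0.0, -0.0, 4.3, 60.0], [-1.9, 39.2, 0.1, 0.1, -0.1, 4.4, 60.0]]
```

View pics/v_wrist.png

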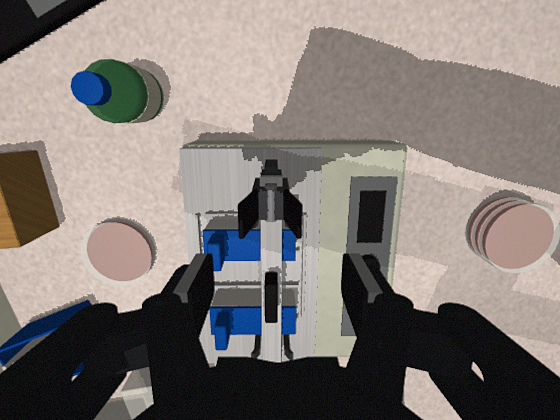

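Call:
jog_arm([
  [[-30, 10, 0, 0, 0, 4.3, 60], [-36, 15, 0, 0, 0, 4.3, 60], [-35, 18, 0, 0, 0, 4.3, 60], [-34, 20, 0, 0, 0, 4.3, 60], [-32, 23, 0, 0, 0, 4.3, 60]],
])

```text
clock: 45.2
eef_pos: [0.5245, -0.0801, 0.2588]
tool_rot: [-0.47, 0.883, 0.003, -0.003]
ft_force: [0.5, 0.4, -0.3]
grip_width: 0.0598
```

Call:
jog_arm([
  [[-30, 25, 0, 0, 0, 4.3, 60], [-28, 27, 0, 0, 0, 4.3, 60], [-26, 29, 0, 0, 0, 4.3, 60], [-24, 31, 0, 0, 0, 4.3, 60], [-21, 33, 0, 0, 0, 4.3, 60]],
])

```text
clock: 45.7
eef_pos: [0.5042, 0.1219, 0.26]
tool_rot: [-0.289, 0.957, 0.003, -0.003]
ft_force: [0.4, -0.4, -1.0]
grip_width: 0.0603
```

Call:
jog_arm([
  [[-19, 34, 0, 0, 0, 4.3, 60], [-16, 36, 0, 0, 0, 4.3, 60], [-12, 33, 0, 0, 0, 4.3, 60], [-7, 25, 0, 0, 0, 4.3, 60], [-3, 12, 0, 0, 0, 2, 60]],
])

```text
clock: 46.2
eef_pos: [0.49, 0.2832, 0.2607]
tool_rot: [-0.12, 0.993, 0.003, -0.003]
ft_force: [-0.5, 0.2, -0.5]
grip_width: 0.0601
```

```bash
python3 - <<'E'
from h import *
print(tool().round(3),psi())
plan(.467,.3935,.23,-174.5,60,step=22)
E
```

```text
[[-0.971 -0.238 -0.006  0.49 ]
 [-0.238  0.971  0.004  0.283]
 [ 0.005  0.006 -1.     0.261]
 [ 0.     0.     0.     1.   ]] -166.20342412923472
6 rows, d=116.8mm
[[-0.7, 18.7, 5.2, 0.1, -0.1, 1.4, 60.0], [-0.2, 18.8, 5.2, 0.0, -0.0, 1.4, 60.0], [0.2, 18.8, 5.2, 0.1, -0.1, 1.4, 60.0], [0.7, 18.7, 5.1, 0.0, -0.0, 1.4, 60.0], [1.2, 18.7, 5.2, 0.1, -0.1, 1.3, 60.0]]
[[1.6, 18.7, 5.1, 0.0, -0.0, 1.4, 60.0]]
```

Call:
jog_arm([
  [[0, 20, 4, 0, 0, 1.5, 60], [0, 24, 5, 0, 0, 1.5, 60], [0, 24, 5, 0, 0, 1.5, 60], [1, 18, 5, 0, 0, 1.5, 60], [1, 12, 5, 0, 0, 1.5, 60]],
])

```text
clock: 46.7
eef_pos: [0.4683, 0.3846, 0.2367]
tool_rot: [-0.053, 0.999, 0.003, -0.002]
ft_force: [0.5, 0.2, -0.4]
grip_width: 0.0597
```

Call:
jog_arm([
  [[1, 6, 5, 0, 0, 0.5, 60], [0, 2, 15, 0, 0, 0, 60], [0, 0, 20, 0, 0, 0, 60], [0, 0, 15, 0, 0, 0, 60], [0, 0, 5, 0, 0, 0, 60]],
])

```text
clock: 47.2
eef_pos: [0.4656, 0.3946, 0.1742]
tool_rot: [-0.05, 0.999, 0.003, -0.002]
ft_force: [0.3, -0.3, -0.2]
grip_width: 0.0604
```

```bash
python3 clip.py; python3 - <<'E'
from h import *
plan(.465,.3932,.10,-174.5,60,step=12)
E
```

```text
[0.4656 0.3946 0.1742] -174.3 tilt [-0.004  0.005]
0.67 [276. 210.] 2556 [463.2        393.7          4.6          0.64849061]
rail [277. 229.] 9936 [498.1        396.5          5.7          0.76140194]
7 rows, d=76.1mm
[[0.2, -0.3, 10.9, 0.1, -0.0, 0.0, 60.0], [0.2, -0.3, 10.9, 0.1, -0.0, 0.0, 60.0], [0.2, -0.3, 10.9, 0.0, -0.0, 0.0, 60.0], [0.2, -0.3, 10.8, 0.1, -0.0, 0.1, 60.0], [0.2, -0.3, 10.9, 0.0, -0.0, 0.0, 60.0]]
[[0.2, -0.3, 10.8, 0.1, -0.0, 0.1, 60.0], [0.3, -0.3, 10.9, 0.0, -0.1, 0.0, 60.0]]
```

Call:
jog_arm([
  [[0.2, -0.3, 14, 0, 0, 0, 60], [0.2, -0.3, 16, 0, 0, 0, 60], [0.2, -0.3, 16, 0, 0, 0, 60], [0.2, -0.3, 14, 0, 0, 0, 60], [0.2, -0.3, 8, 0, 0, 0, 60]],
])

```text
clock: 47.85
eef_pos: [0.4709, 0.3973, 0.1152]
tool_rot: [-0.049, 0.999, 0.009, 0.006]
ft_force: [0.6, 0.1, 0.4]
grip_width: 0.0602
```

Call:
jog_arm([
  [[0, 0, 2, 0, 0, 0, 60], [0, 0, 0, 0, 0, 0, 60]],
])

```text
clock: 48.05
eef_pos: [0.4713, 0.3973, 0.1138]
tool_rot: [-0.049, 0.999, 0.009, 0.006]
ft_force: [-0.5, 0.0, 0.1]
grip_width: 0.0599
```

```bash
python3 - <<'E'
from h import *
print(tool().round(3))
plan(.4645,.3933,.077,-174.5,60,step=8)
E
```

```text
[[-0.995 -0.098  0.011  0.471]
 [-0.098  0.995  0.018  0.397]
 [-0.013  0.017 -1.     0.114]
 [ 0.     0.     0.     1.   ]]
5 rows, d=37.6mm
[[1.5, -0.8, 7.3, 0.2, 0.2, 0.0, 60.0], [1.5, -0.8, 7.3, 0.2, 0.1, 0.0, 60.0], [1.5, -0.7, 7.4, 0.2, 0.2, 0.0, 60.0], [1.5, -0.7, 7.3, 0.2, 0.1, 0.1, 60.0], [1.5, -0.7, 7.4, 0.2, 0.2, 0.0, 60.0]]
```

Call:
jog_arm([
  [[1.6, -1, 8, 0.2, 0.2, 0, 60], [1.6, -0.8, 8, 0.2, 0.2, 0, 60], [1.6, -0.8, 8, 0.2, 0.2, 0, 60], [1.5, -0.8, 7, 0.2, 0.1, 0, 60], [1, -0.5, 6, 0.1, 0.1, 0, 60]],
])

```text
clock: 48.55
eef_pos: [0.4659, 0.3942, 0.077]
tool_rot: [-0.049, 0.999, 0.002, 0.001]
ft_force: [0.3, -1.3, -0.5]
grip_width: 0.06
```

```bash
python3 - <<'E'
from h import *
print(tool().round(3))
plan(.4645,.3933,.077,-174.5,60,step=8)
E
```

```text
[[-0.995 -0.098  0.003  0.466]
 [-0.098  0.995  0.003  0.394]
 [-0.003  0.003 -1.     0.077]
 [ 0.     0.     0.     1.   ]]
1 rows, d=1.7mm
[[1.5, -0.8, 0.0, 0.2, 0.2, 0.1, 60.0]]
```

Call:
jog_arm([
  [[1, -0.8, 0, 0.2, 0.2, 0, 20], [0, 0, 0, 0, 0, 0, 20], [0, 0, 0, 0, 0, 0, 20], [0, 0, 0, 0, 0, 0, 20], [0, 0, 0, 0, 0, 0, 20]],
])

```text
clock: 49.05
eef_pos: [0.4665, 0.3958, 0.0808]
tool_rot: [-0.05, 0.999, 0.002, 0.002]
ft_force: [-0.2, 1.0, -1.0]
grip_width: 0.0235
```

Call:
jog_arm([
  [[0, 0, 0, 0, 0, 0, 20], [0, 0, 0, 0, 0, 0, 20], [0, 0, 0, 0, 0, 0, 20]],
])

```text
clock: 49.35
eef_pos: [0.4661, 0.3954, 0.0798]
tool_rot: [-0.05, 0.999, 0.002, 0.001]
ft_force: [0.3, 0.4, 2.2]
grip_width: 0.0231
```

Call:
jog_arm([
  [[0, 0, -10, 0, 0, 0, 20], [0, 0, -15, 0, 0, 0, 20], [0, 0, -25, 0, 0, 0, 20], [0, 0, -35, 0, 0, 0, 20], [0, 0, -35, 0, 0, 0, 20]],
])

```text
clock: 49.85
eef_pos: [0.462, 0.3915, 0.1974]
tool_rot: [-0.049, 0.999, -0.004, -0.006]
ft_force: [1.7, 0.1, -0.8]
grip_width: 0.0236
```

Call:
jog_arm([
  [[0, 0, -35, 0, 0, 0, 20], [0, 0, -25, 0, 0, 0, 20], [0, 0, 0, 0, 0, 0, 20]],
])

```text
clock: 50.15
eef_pos: [0.4639, 0.3929, 0.2674]
tool_rot: [-0.049, 0.999, -0.0, -0.001]
ft_force: [0.5, -0.1, -0.5]
grip_width: 0.0238
```

```bash
python3 - <<'E'
from h import *
print(tool().round(3),get_obs()['grip_width'])
plan(.586,-.0886,.265,259-360,20,step=36)
c,ds=look('side','clip_a','s9')
print([(round(d['conf'],2),np.round(d['at'])) for d in ds], proj(c,tool()[:3,3]),proj(c,[.4645,.3933,.09]))
E
```

```text
[[-0.995 -0.099 -0.003  0.464]
 [-0.099  0.995 -0.001  0.393]
 [ 0.003 -0.001 -1.     0.267]
 [ 0.     0.     0.     1.   ]] 0.023768616097824467
14 rows, d=496.7mm
[[-5.3, -35.1, 0.2, 0.0, -0.0, -5.2, 20.0], [-2.1, -35.4, 0.2, 0.0, -0.0, -5.2, 20.0], [1.1, -35.5, 0.2, 0.0, -0.0, -5.2, 20.0], [4.3, -35.2, 0.2, 0.0, -0.0, -5.2, 20.0], [7.5, -34.7, 0.2, 0.0, -0.0, -5.3, 20.0]]
[[10.7, -33.8, 0.2, 0.0, -0.0, -5.2, 20.0], [13.7, -32.7, 0.2, 0.0, -0.0, -5.3, 20.0], [16.7, -31.3, 0.2, 0.0, -0.0, -5.2, 20.0], [19.5, -29.7, 0.2, 0.0, -0.0, -5.3, 20.0], [22.1, -27.8, 0.2, 0.0, -0.0, -5.2, 20.0]]
[[24.5, -25.6, 0.1, 0.0, -0.0, -5.3, 20.0], [26.8, -23.3, 0.2, 0.0, -0.0, -5.2, 20.0], [28.8, -20.7, 0.1, 0.1, -0.1, -5.3, 20.0], [30.6, -18.0, 0.1, 0.0, -0.0, -5.2, 20.0]]
[(0.69, array([344., 140.])), (0.65, array([212., 292.])), (0.6, array([341., 202.]))] [[211.17974624 283.50487205]] [[218.52345965 346.29439169]]
```

Clip A is held (the side view sees it at the gripper, none on the rail).

Call:
jog_arm([
  [[-4, -26, -1, 0, 0, -5.2, 20], [-2, -35, -1, 0, 0, -5.2, 20], [1, -35, -1, 0, 0, -5.2, 20], [4, -35, -1, 0, 0, -5.2, 20], [7, -35, -1, 0, 0, -5.2, 20]],
])

```text
clock: 50.75
eef_pos: [0.5012, 0.2277, 0.2564]
tool_rot: [-0.286, 0.958, -0.003, -0.014]
ft_force: [1.1, 0.1, -1.0]
grip_width: 0.0235
```

Call:
jog_arm([
  [[11, -34, -1, 0, 0, -5.2, 20], [14, -33, -1, 0, 0, -5.2, 20], [17, -31, -1, 0, 0, -5.2, 20], [19, -30, -1, 0, 0, -5.2, 20], [22, -28, -1, 0, 0, -5.2, 20]],
])

```text
clock: 51.25
eef_pos: [0.5452, 0.0481, 0.2505]
tool_rot: [-0.503, 0.864, 0.003, -0.026]
ft_force: [1.3, 0.5, -0.8]
grip_width: 0.0236
```

Call:
jog_arm([
  [[24, -25, -1, 0, 0, -5.2, 20], [20, -17, 0, 0, 0, -5.2, 20], [12, -9, 0, 0, 0, -4, 20], [5, -4, 0, 0, 0, -2, 20], [0, 0, 0, 0, 0, 0, 20]],
])

```text
clock: 51.75
eef_pos: [0.5648, -0.0396, 0.2389]
tool_rot: [-0.623, 0.781, 0.014, -0.034]
ft_force: [-0.6, 0.2, -1.0]
grip_width: 0.0233
```

```bash
python3 - <<'E'
from h import *
print(tool().round(3),psi(),get_obs()['grip_width'])
plan(.586,-.0886,.22,259-360,20,step=22)
E
```

```text
[[-0.222 -0.973 -0.071  0.565]
 [-0.974  0.224 -0.02  -0.04 ]
 [ 0.035  0.065 -0.997  0.239]
 [ 0.     0.     0.     1.   ]] -102.81295438271738 0.023297699550598943
3 rows, d=56.6mm
[[14.1, -10.9, 6.1, 1.2, -0.7, -0.6, 20.0], [14.3, -10.7, 6.1, 1.3, -0.6, -0.6, 20.0], [14.5, -10.4, 6.3, 1.2, -0.7, -0.7, 20.0]]
```

Call:
jog_arm([
  [[12, -10, 3, 1.2, -0.6, -0.6, 20], [13, -10, 5, 1.2, -0.6, -0.6, 20], [12, -9, 6, 1.2, -0.6, -0.6, 20], [6, -4, 5, 0, 0, 0, 20], [0, 0, 0, 0, 0, 0, 20]],
])

```text
clock: 52.25
eef_pos: [0.5831, -0.0869, 0.2103]
tool_rot: [-0.636, 0.772, 0.006, -0.006]
ft_force: [-0.0, -0.8, -1.0]
grip_width: 0.0237
```

```bash
python3 - <<'E'
from h import *
print(tool().round(3),psi())
plan(.5867,-.0862,.192,259-360,20,step=14)
E
```

```text
[[-0.192 -0.981 -0.017  0.583]
 [-0.981  0.192  0.002 -0.087]
 [ 0.002  0.017 -1.     0.21 ]
 [ 0.     0.     0.     1.   ]] -101.06804547282577
2 rows, d=18.6mm
[[-0.7, -1.9, 9.1, 0.5, -0.0, -0.0, 20.0], [-0.7, -1.8, 9.1, 0.5, -0.1, -0.1, 20.0]]
```

Call:
jog_arm([
  [[-0.7, -1.9, 6, 0.5, 0, 0, 20], [-0.7, -1.8, 6, 0.5, 0, 0, 20], [0, 0, 5, 0, 0, 0, 20], [0, 0, 3, 0, 0, 0, 20], [0, 0, 0, 0, 0, 0, 20]],
])

```text
clock: 52.75
eef_pos: [0.5861, -0.0829, 0.1874]
tool_rot: [-0.637, 0.771, 0.0, -0.001]
ft_force: [0.0, 0.1, -1.6]
grip_width: 0.0236
```

```bash
python3 - <<'E'
from h import *
print(tool().round(3),psi())
plan(.5867,-.0862,.157,259-360,20,step=6)
E
```

```text
[[-0.189 -0.982 -0.002  0.586]
 [-0.982  0.189 -0.001 -0.083]
 [ 0.001  0.002 -1.     0.187]
 [ 0.     0.     0.     1.   ]] -100.91258524023989
6 rows, d=30.6mm
[[0.5, -0.2, 5.1, 0.0, -0.0, 0.0, 20.0], [0.5, -0.2, 5.1, 0.0, -0.0, 0.0, 20.0], [0.5, -0.2, 5.1, 0.0, -0.0, 0.0, 20.0], [0.5, -0.2, 5.0, 0.0, -0.0, 0.0, 20.0], [0.6, -0.2, 5.1, 0.0, -0.0, 0.0, 20.0]]
[[0.5, -0.3, 5.0, 0.1, -0.1, 0.1, 20.0]]
```

Call:
jog_arm([
  [[1.8, -0.4, 0, 0, 0, 0, 20], [1.2, -0.4, 4, 0, 0, 0, 20], [0.3, -0.2, 6, 0, 0, 0, 20], [0, 0, 6, 0, 0, 0, 20], [0, 0, 5, 0, 0, 0, 20]],
])

```text
clock: 53.25
eef_pos: [0.5876, -0.0866, 0.1665]
tool_rot: [-0.637, 0.771, -0.001, 0.0]
ft_force: [0.9, 0.3, -1.1]
grip_width: 0.0238
```

Call:
jog_arm([
  [[0, 0, 3, 0, 0, 0, 20], [0, 0, 2, 0, 0, 0, 20]],
])

```text
clock: 53.45
eef_pos: [0.587, -0.0867, 0.16]
tool_rot: [-0.637, 0.771, -0.0, -0.0]
ft_force: [0.8, 0.1, -1.0]
grip_width: 0.024
```

Call:
jog_arm([
  [[0, 0, 3, 0, 0, 0, 20], [0, 0, 2, 0, 0, 0, 20]],
])

```text
clock: 53.65
eef_pos: [0.5869, -0.0866, 0.1544]
tool_rot: [-0.637, 0.771, -0.0, -0.001]
ft_force: [-0.6, -0.6, -0.8]
grip_width: 0.0233
```

Call:
jog_arm([
  [[0, 0, 2, 0, 0, 0, 20], [0, 0, 1, 0, 0, 0, 20]],
])

```text
clock: 53.85
eef_pos: [0.587, -0.0867, 0.1526]
tool_rot: [-0.637, 0.771, -0.001, -0.0]
ft_force: [-3.6, 1.2, 7.4]
grip_width: 0.0237
```

Call:
jog_arm([
  [[0, 0, 2, 0, 0, 0, 20], [0, 0, 1, 0, 0, 0, 20]],
])

```text
clock: 54.05
eef_pos: [0.587, -0.0866, 0.1528]
tool_rot: [-0.637, 0.771, -0.001, 0.001]
ft_force: [-1.8, 0.2, 1.3]
grip_width: 0.0236
```

Call:
jog_arm([
  [[0, 0, 2, 0, 0, 0, 55], [0, 0, 1, 0, 0, 0, 55], [0, 0, 0, 0, 0, 0, 55], [0, 0, 0, 0, 0, 0, 55], [0, 0, 0, 0, 0, 0, 55]],
])

```text
clock: 54.55
eef_pos: [0.5877, -0.0867, 0.1495]
tool_rot: [-0.637, 0.771, -0.002, 0.001]
ft_force: [0.6, -0.3, 0.1]
grip_width: 0.0549
```

Call:
jog_arm([
  [[0, 0, -10, 0, 0, 0, 60], [0, 0, -25, 0, 0, 0, 60], [0, 0, -40, 0, 0, 0, 60], [0, 0, -40, 0, 0, 0, 60], [0, 0, -40, 0, 0, 0, 60]],
])

```text
clock: 55.05
eef_pos: [0.5835, -0.0859, 0.3041]
tool_rot: [-0.637, 0.771, 0.004, -0.004]
ft_force: [0.7, 0.3, -0.2]
grip_width: 0.06
```

Call:
jog_arm([
  [[0, 20, 0, 0, 0, 0, 30], [0, 40, 0, 0, 0, 0, 0], [0, 40, 0, 0, 0, 0, 0], [0, 20, 0, 0, 0, 0, 0], [0, 0, 0, 0, 0, 0, 0]],
])

```text
clock: 55.55
eef_pos: [0.4677, -0.0633, 0.3172]
tool_rot: [-0.637, 0.771, -0.006, 0.005]
ft_force: [0.6, 0.0, -0.2]
grip_width: -0.0002
```

```bash
python3 - <<'E'
from h import *
print(tool().round(3),psi())
T=tool(); im=camera('wrist'); s=camera('side')
a=cv2.resize(s[105:225,240:400,::-1],None,fx=3.3,fy=3.3,interpolation=cv2.INTER_CUBIC)
b=im[:,:,::-1]; b=cv2.resize(b,None,fx=.94,fy=.94)
h=max(a.shape[0],b.shape[0]); o=np.zeros((a.shape[0]+10,800,3),np.uint8)
o[:a.shape[0],:400]=cv2.resize(s[115:215,262:382,::-1],(400,a.shape[0]),interpolation=cv2.INTER_CUBIC)
w=cv2.resize(im[:,:,::-1],(400,300)); o[:300,400:]=w; cv2.imwrite('pics/w10.png',o)
c=cam('wrist',T)
for t in('clip_a','start','bar','slidebox1'):
  print(t,[(round(d['conf'],2),np.round(d['at']),ray(c,d['at'],{'clip_a':.15,'start':.066}.get(t,.12)).round(3)) for d in masks_of(t,'wrist')])
E
```

```text
[[-0.189 -0.982  0.015  0.468]
 [-0.982  0.189 -0.003 -0.063]
 [ 0.    -0.015 -1.     0.317]
 [ 0.     0.     0.     1.   ]] -100.91922860326905
clip_a [(0.64, array([155., 192.]), array([ 0.589, -0.086,  0.15 ]))]
start [(0.56, array([269., 144.]), array([ 0.474, -0.104,  0.066]))]
bar [(0.95, array([158.,  84.]), array([ 0.567, -0.187,  0.12 ]))]
slidebox1 [(0.95, array([129.,  52.]), array([ 0.587, -0.22 ,  0.12 ])), (0.77, array([139., 138.]), array([ 0.602, -0.14 ,  0.12 ]))]
```

View pics/w10.png

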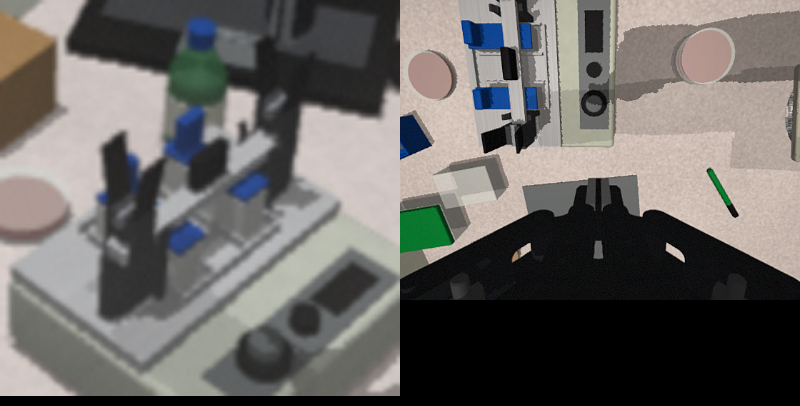

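```bash
python3 - <<'E'
from h import *
s=cam('side')
Rz=R.from_euler('z',-11,degrees=True).as_matrix(); W=lambda p:np.array(p,float)/1e3@Rz.T+[.5441,-.1741,0]
for y in(93,-93):
  for zo in(120,123,128,133): print(y,zo,[proj(s,W([25+dx,y+dy,zo+63]))[0].round(1) for dx in(-21,21) for dy in (-13,13)])
T1=np.array([[.159,.987,.003,.549],[.987,-.159,-.001,-.175],[-.001,.003,-1,.299],[0,0,0,1]])
T1[:3,:3]=R.from_quat([.761,.648,.001,.001]).as_matrix(); T1[:3,3]=[.5495,-.1745,.2988]
c1=cam('wrist',T1); T=tool(); im=camera('wrist'); c2=cam('wrist',T)
cv2.imwrite('pics/x.png',im[:,:,::-1])
d=masks_of('start','wrist')
g=im[120:170,245:295].astype(int).max(2)
print(g[::3,::3])
for z in(.06,.066,.072,.078): print(z,ray(c1,(197.5,126),z).round(4),ray(c2,(269.5,144),z).round(4))
o=camera('side'); 
for u,v in((341,202),): print([ray(s,(u,v),z).round(3) for z in(.06,.07,.08)])
E
```

```text
93 120 [array([311.5, 156.3]), array([304.6, 160.4]), array([298.9, 149.6]), array([292. , 153.6])]
93 123 [array([311.6, 155.3]), array([304.7, 159.4]), array([299. , 148.6]), array([292. , 152.5])]
93 128 [array([311.8, 153.6]), array([304.8, 157.7]), array([299.1, 146.9]), array([292.1, 150.8])]
93 133 [array([311.9, 151.8]), array([304.9, 155.9]), array([299.2, 145.2]), array([292.2, 149.1])]
-93 120 [array([355.9, 129.9]), array([350.2, 133.3]), array([343.6, 124.3]), array([337.9, 127.6])]
-93 123 [array([356.1, 128.9]), array([350.4, 132.3]), array([343.8, 123.4]), array([338. , 126.6])]
-93 128 [array([356.4, 127.3]), array([350.6, 130.7]), array([344. , 121.8]), array([338.2, 125. ])]
-93 133 [array([356.6, 125.7]), array([350.9, 129. ]), array([344.2, 120.1]), array([338.4, 123.4])]
[[188 192 199 120 123 124  68  75  76  72  72  74 136  76  77  72  69]
 [189 189 200 118 124 122  68  74  76  74  74  75  73  77  72  75  71]
 [162 167 174 122 108 109 123  65  47  26  40  49  55  62  61  58  55]
 [168 167 169 107 109 113  71  17  17  14  19   9   8  47  57  60  52]
 [168 167 16
[... 539 characters left out ...]
 27  26  83 103]
 [168 167 171 102 114  17  33  31  78 107  99  56  28  33  33 108  97]
 [164 165 168 107 107 112  23  33  28  29  32  28  34  15 110 103 111]
 [162 166 168  99 105 106 107  96  25  18  14  55  99 108 102 105 100]
 [163 164 166  97 108 106 105 108 109 109 110 102 108 104 105 104 100]
 [168 169 165 101 109 105 109 106 108 107 105 105 107 102 106 109 110]]
0.06 [ 0.4695 -0.0999  0.06  ] [ 0.476 -0.105  0.06 ]
0.066 [ 0.4709 -0.1     0.066 ] [ 0.4757 -0.1054  0.066 ]
0.072 [ 0.4723 -0.1001  0.072 ] [ 0.4754 -0.1058  0.072 ]
0.078 [ 0.4737 -0.1001  0.078 ] [ 0.4751 -0.1063  0.078 ]
[array([ 0.477, -0.12 ,  0.06 ]), array([ 0.473, -0.108,  0.07 ]), array([ 0.469, -0.097,  0.08 ])]
```

```bash
python3 - <<'E'
from h import *
plan(.472,-.103,.13,-101,0,step=36)
E
```

```text
6 rows, d=188.8mm
[[6.3, -1.2, 30.8, -0.1, -0.0, 0.0, 0.0], [6.3, -1.2, 30.8, -0.1, -0.0, 0.0, 0.0], [6.4, -1.3, 30.8, -0.1, -0.0, 0.0, 0.0], [6.3, -1.3, 30.8, -0.1, -0.0, 0.0, 0.0], [6.4, -1.4, 30.8, -0.1, -0.0, 0.0, 0.0]]
[[6.3, -1.5, 30.8, -0.2, -0.0, 0.1, 0.0]]
```

Call:
jog_arm([
  [[6, -1, 25, -0.1, 0, 0, 0], [7, -1, 32, -0.1, 0, 0, 0], [7, -1, 32, -0.1, 0, 0, 0], [7, -1, 32, -0.1, 0, 0, 0], [7, -1, 32, -0.1, 0, 0, 0]],
])

```text
clock: 56.5
eef_pos: [0.4766, -0.0999, 0.161]
tool_rot: [-0.637, 0.771, -0.006, 0.005]
ft_force: [-0.2, -1.0, 0.7]
grip_width: -0.0003
```

Call:
jog_arm([
  [[4, -1, 20, 0, 0, 0, 0], [0, 0, 5, 0, 0, 0, 0], [0, 0, 0, 0, 0, 0, 0]],
])

```text
clock: 56.8
eef_pos: [0.4739, -0.1043, 0.1294]
tool_rot: [-0.637, 0.771, -0.001, 0.001]
ft_force: [-0.3, 1.2, 0.7]
grip_width: -0.0
```

```bash
python3 - <<'E'
from h import *
print(tool().round(3)); plan(.472,-.103,.10,-101,0,step=8)
im=camera('wrist'); c=cam('wrist'); cv2.imwrite('pics/w11.png',im[:,:,::-1])
for d in masks_of('start','wrist'): print(d['conf'],d['at'],ray(c,d['at'],.075))
print('tip',proj(c,tool()[:3,3]), proj(c,[.472,-.103,.075]))
E
```

```text
[[-0.189 -0.982  0.003  0.474]
 [-0.982  0.189 -0.    -0.104]
 [-0.    -0.003 -1.     0.129]
 [ 0.     0.     0.     1.   ]]
4 rows, d=29.5mm
[[-0.2, 0.5, 7.4, -0.0, 0.0, 0.0, 0.0], [-0.2, 0.6, 7.3, -0.1, 0.0, 0.0, 0.0], [-0.3, 0.5, 7.4, -0.0, 0.0, 0.0, 0.0], [-0.2, 0.6, 7.3, -0.1, 0.0, 0.1, 0.0]]
0.62 [281.1, 229.8] [ 0.47246938 -0.10457257  0.075     ]
tip [[277.35124192 270.11576244]] [[282.26642259 231.92102355]]
```

View pics/w11.png

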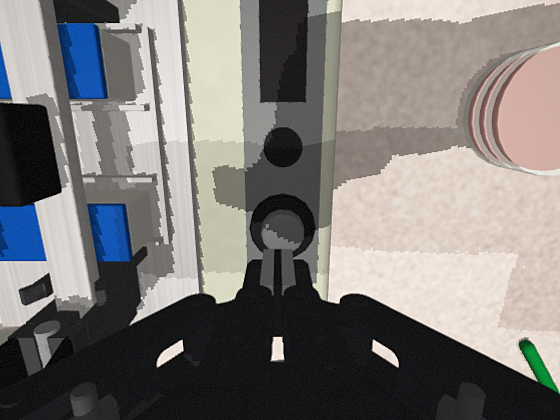

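Call:
jog_arm([
  [[0, 0.5, 9, 0, 0, 0, 0], [0, 0.5, 10, 0, 0, 0, 0], [0, 0.5, 10, 0, 0, 0, 0], [0, 0, 7, 0, 0, 0, 0], [0, 0, 3, 0, 0, 0, 0]],
])

```text
clock: 57.4
eef_pos: [0.4769, -0.1041, 0.0926]
tool_rot: [-0.637, 0.771, -0.005, 0.005]
ft_force: [-0.2, 0.2, 0.1]
grip_width: -0.0001
```

Call:
jog_arm([
  [[0, 0, 3, 0, 0, 0, 0], [0, 0, 3, 0, 0, 0, 0]],
])

```text
clock: 57.6
eef_pos: [0.4768, -0.104, 0.0859]
tool_rot: [-0.637, 0.771, -0.005, 0.005]
ft_force: [-0.1, 0.5, 0.3]
grip_width: -0.0001
```

Call:
jog_arm([
  [[0, 0, 3, 0, 0, 0, 0], [0, 0, 3, 0, 0, 0, 0]],
])

```text
clock: 57.8
eef_pos: [0.477, -0.104, 0.0797]
tool_rot: [-0.637, 0.771, -0.005, 0.005]
ft_force: [-0.7, -0.4, 1.9]
grip_width: -0.0002
```

Call:
jog_arm([
  [[0, 0, 3, 0, 0, 0, 0], [0, 0, 3, 0, 0, 0, 0]],
])

```text
clock: 58.0
eef_pos: [0.4773, -0.1041, 0.0755]
tool_rot: [-0.637, 0.771, -0.006, 0.005]
ft_force: [-10.6, 2.7, 33.5]
grip_width: 0.0002
```

Call:
jog_arm([
  [[0, 0, 4, 0, 0, 0, 0], [0, 0, 4, 0, 0, 0, 0]],
])

```text
clock: 58.2
eef_pos: [0.4773, -0.1041, 0.0755]
tool_rot: [-0.637, 0.771, -0.007, 0.006]
ft_force: [-12.9, 2.7, 35.1]
grip_width: 0.0001
```

Call:
jog_arm([
  [[0, 0, -8, 0, 0, 0, 0], [0, 0, -8, 0, 0, 0, 0], [0.5, 2.5, 0, -0.4, 0, 0, 0], [0.5, 2.5, 0, -0.4, 0, 0, 0], [0, 0, 0, 0, 0, 0, 0]],
])

```text
clock: 58.7
eef_pos: [0.4727, -0.1044, 0.0937]
tool_rot: [-0.637, 0.771, -0.003, 0.003]
ft_force: [0.4, -0.3, 0.1]
grip_width: 0.0
```

Call:
jog_arm([
  [[0, 0, 4, 0, 0, 0, 0], [0, 0, 3, 0, 0, 0, 0], [0, 0, 3, 0, 0, 0, 0]],
])

```text
clock: 59.0
eef_pos: [0.472, -0.1043, 0.0813]
tool_rot: [-0.637, 0.771, -0.002, 0.002]
ft_force: [1.1, 0.2, 2.6]
grip_width: -0.0001
```

Call:
jog_arm([
  [[0, 0, 2, 0, 0, 0, 0]],
])

```text
clock: 59.1
eef_pos: [0.4721, -0.1043, 0.0789]
tool_rot: [-0.637, 0.771, -0.002, 0.002]
ft_force: [-0.2, -0.9, 3.1]
grip_width: -0.0001
```

Call:
jog_arm([
  [[0, 0, 2, 0, 0, 0, 0]],
])

```text
clock: 59.2
eef_pos: [0.4721, -0.1043, 0.0768]
tool_rot: [-0.637, 0.771, -0.002, 0.002]
ft_force: [-0.6, 0.1, 5.5]
grip_width: 0.0001
```

Call:
jog_arm([
  [[0, 0, 2, 0, 0, 0, 0]],
])

```text
clock: 59.3
eef_pos: [0.4723, -0.1044, 0.0757]
tool_rot: [-0.637, 0.771, -0.002, 0.002]
ft_force: [-7.1, 1.2, 23.5]
grip_width: 0.0001
```

Call:
jog_arm([
  [[0, 0, 1, 0, 0, 0, 0], [0, 0, -10, 0, 0, 0, 0], [0, 0, -30, 0, 0, 0, 0], [0, 0, -45, 0, 0, 0, 0], [0, 0, -45, 0, 0, 0, 0]],
])

```text
clock: 59.8
eef_pos: [0.4664, -0.1031, 0.2036]
tool_rot: [-0.637, 0.771, 0.004, -0.003]
ft_force: [1.2, 0.0, -0.3]
grip_width: -0.0
```

Call:
jog_arm([
  [[0, 0, -45, 0, 0, 0, 0], [0, 20, -30, 0, 0, 0, 0], [0, 0, 0, 0, 0, 0, 0], [0, 0, 0, 0, 0, 0, 0]],
])

```text
clock: 60.2
eef_pos: [0.4494, -0.0999, 0.2888]
tool_rot: [-0.637, 0.771, -0.001, 0.001]
ft_force: [-0.8, 0.0, -0.3]
grip_width: 0.0002
```

```bash
python3 - <<'E'
from h import *
Rz=R.from_euler('z',-11,degrees=True).as_matrix(); sh=lambda x,y:((np.array([x,y,0])-[.5441,-.1741,0])@Rz*1e3).round(1)[:2]
print(get_obs()['ft_force'].round(1),tool()[:3,3].round(3))
c,ds=look('wrist','slidebox1')
for d in ds:
    p=ray(c,d['at'],.1); v=fit(M['slidebox'],[(c,d['pixels'])],p[0]-.005,p[1],[-11],.07); print('box',round(d['conf'],2),v,sh(v[0]/1e3,v[1]/1e3))
for d in masks_of('bar','wrist')[:1]: v=fit(M['bar'],[(c,d['pixels'])],.5686,-.179,[79],.113); print('bar',v,sh(v[0]/1e3,v[1]/1e3))
for n in('wrist','side'):
    if n=='side': camera(n); c=cam(n)
    for d in masks_of('clip_a',n):
        # height by known y: report point at z=.155 in shaker frame and mask top row
        if d['conf']>.4: p=ray(c,d['at'],.155); print('clip',n,np.round(d['at']),sh(p[0],p[1]),'rows',np.where(d['pixels'].any(1))[0][[0,-1]],d['pixels'].sum())
E
```

```text
[-0.8  0.  -0.3] [ 0.449 -0.1    0.289]
box 0.94 [ 595.9        -139.4         -10.3           0.72970829] [44.2 43.9]
box 0.66 [ 5.72100000e+02 -1.98300000e+02  6.73000000e+01  4.35844558e-01] [ 32.1 -18.4]
box 0.59 [ 581.8        -223.          -11.3           0.74969843] [ 46.3 -40.8]
bar [ 566.3        -189.6          79.2           0.71220336] [ 24.7 -11. ]
clip wrist [133. 240.] [25.6 92.3] rows [212 269] 2600
clip wrist [106.  16.] [ 24.  -89.7] rows [ 0 42] 3195
clip side [299. 162.] [37.1 88.5] rows [149 184] 425
```

```bash
python3 - <<'E'
from h import *
from scipy import ndimage as nd
Rz=R.from_euler('z',-11,degrees=True).as_matrix(); W=lambda p:np.array(p,float)/1e3@Rz.T+[.5441,-.1741,0]
T=tool(); im=camera('wrist'); c=cam('wrist',T); g=im.max(2)<45
l,_=nd.label(g); u0=proj(c,W([25,0,140]))[0]; k=l[int(u0[1]),int(u0[0])]; m=l==k
print(u0,k,m.sum(),fit([bx(-20,20,-6,6,10,36)],[(c,m)],.5686,-.179,[79],.113))
camera('top'); print([(round(d['conf'],2),np.round(d['at'])) for d in masks_of('slidebox1','top')])
E
```

```text
[125.72828596 135.41525862] 14 1099 [ 568.7        -179.8          78.8           0.85020791]
[(0.75, array([338., 195.])), (0.57, array([369., 199.]))]
```

```bash
python3 -c "
from workcell import *
print(job_done())"
```

```text
the job is handed in; nothing more can be done
None
```

The shaker is loaded, clamped and started, and I handed the job in at about 60 s of the 210 s allowed. No verdict was reported.

**Slide boxes:** Only two were on the bench. They stand in the two outer bays with their tabs to the rear. The last fits put them at shaker x/y of about (44, 44) and (46, -41) mm, square to the bay within about 1°. My first grip on one of them caught only the edge of its tab, so I set it down and gripped it again before carrying it.

**Bar:** It lies across both supports. A fit on its grip put the centre within about 1 mm of target and the direction within about 0.2°. A fit on the whole bar showed an 11 mm offset along it, but the clamps hid part of the bar in that view. I went by the grip fit.

**Clamps:** One is on each end, lowered until the bridge touched the bar and then released. The last wrist view put them about 92 and 90 mm either side of the middle. I read the height only of the near clamp, roughly, from the side view: its origin is 123 to 128 mm up, within the 133.5 mm limit. I did not check the far clamp's height.

**Start button:** I pressed it twice. The first press was about 5 mm off centre and ended at a hard stop with about 35 N on the wrist. The second was centred: about 6 mm of travel, a 3 to 5.5 N spring, then the end stop at about 24 N. Both presses came after the clamps were on, and the arm then backed clear.

The final pictures showed nothing else disturbed, but I did not re-measure the bystander items.

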